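Knock a formed bracket out of an inclined bending die and hang it on the rack

TASK

A formed metal bracket sits down in the cavity of the open, inclined bending die. Press the die's side lever fully down so that the knock-out raises the bracket, lift the bracket out of the die, and hang it by the eye in its tall leg on the one free peg of the rack, pushed right back so that the tall leg lies against the upright. Leave the two brackets already hanging, the tub and the bottle as they are, and do not drop the bracket.

Things in the scene. Friction and masses are not known exactly. Their poses are not given: they have to be found in the camera images.
- knockout_lever (a joint): Knock-out lever angle: 0 raised (start), 0.6 rad fully down on its stop. A 105 mm steel bar on the die's +y side; starts 45 deg above the die's -x direction, swings down about the pivot. Friction holds it where it is left; pressing takes about 4 to 7 N at the grip. It lifts the ejector pad under the bracket 50 mm per rad: 30 mm at 0.6.
- lever_grip (a point): Middle of the lever's black round grip, 18 mm in diameter, 52 mm long along the die's y axis, at the lever's free end, sticking out sideways (+y): it lies 100 mm from the die's middle plane, 50 mm outside the die block. Starts about 0.16 m above the bench, goes almost straight down by 60 mm. Moves with the lever.
- lever_pivot (a point): Pivot of the lever, at die coordinates (20, 65, 50) mm; the lever turns about the die's y axis, 105 mm from pivot to grip axis.
- die: Lower half of an open steel bending die on a fixed stand, leaning 24 deg toward the robot: own z is square to the die face (the way the bracket comes out), own x runs up the slope to the rear, y sideways and level. Origin: underside of the shoe below the cavity's centre. Shoe: x -70..105, y -65..65, z 0..18 mm. Block: x -55..55, y -50..50, flat top face at z 96 mm.
- cavity_mouth (a point): Centre of the cavity's mouth in the die face, die coordinates (0, 0, 96) mm. The cavity is 59 mm (x) by 44 mm (y), straight-walled along die z; at its bottom is the ejector pad, top at die z 32 mm, at 62 mm with the lever down.
- pillar_top (a point): Top of the left (+y) of two round guide pillars of the die, 18 mm in diameter, at die x 84, y +44 and -44 mm, up to die z 183 mm. They lean over with the die, so a gripper coming straight down on the bracket's tall leg meets them; one in line with the die's z axis passes in front of them.
- bracket: Bracket in the die: aluminium 3 mm sheet 40 mm wide (y) bent to a U, about 0.14 kg. Origin: middle of the base's underside, z along the legs. Base 56 mm (x). Tall leg at +x (x 25..28), 62 mm high; short leg at -x, 38 mm high. Starts with axes parallel to the die's, origin at die z 32 mm, leg top 2 mm under the face. Lever down: 28 mm of the tall leg stand out, its edges 40 mm apart free to grip.
- bracket_eye (a point): Centre of the round eye (16 mm hole, axis along the bracket's x) in the bracket's tall leg, in the middle of the sheet: 48 mm above the base's underside, 14 mm below the leg's top; bracket coordinates (26.5, 0, 48) mm.
- hanger_free: Rack upright whose peg is empty: steel bar 26 mm wide (y), 8 mm thick (x -4..4), 150 mm high; origin at its foot, 30 mm above the bench; z up, -x side with the peg toward the robot. A bracket hangs with the tall leg's outer face on this front face, axes parallel to the upright's, short leg toward the robot, eye centre at (-5.5, 0, 127) mm. The other two uprights stand about 95 mm apart along y.
- peg_root (a point): Where the axis of the empty peg leaves the upright's front face (131 mm above the upright's foot). The peg is a round bar 8 mm in diameter, 40 mm long, rising 15 deg from level toward the robot (hanger's -x), with a rounded end.
- peg_tip (a point): Centre of the rounded free end of the empty peg (the peg reaches 4 mm beyond it).
- hung_a: A finished bracket of the same form already hanging on one of the other two pegs, to be left alone. Origin and axes as for the bracket.
- hung_b: The other bracket already hanging, to be left alone. Origin and axes as for the bracket.
- swab_tub: White tub of swabs standing on the bench in front of and between die and rack, 68 mm in diameter, 94 mm high; origin at the centre of its underside. Leave alone.
- spray_bottle: White spray bottle standing behind and between die and rack, 56 mm in diameter, 195 mm high; origin at the centre of its underside. Leave alone.

How it is judged:
By the outcome, as a careful person would: the job done as asked, in the order asked, and still so for the second after the job is handed in, with the robot touching nothing.
It also fails if it takes over 50 s, if anything falls off the work surface, if the arm or the gripper's body presses on something with over 40 N, if the wrist force passes 120 N, or if a joint passes its speed limit or range.

ROBOT

A 6-joint arm with a two-finger parallel gripper is mounted at the origin on a cart in front of the work surface, level with it; the furniture and walls round the work are solid. World frame = base frame: x ahead of the robot, y to its left, z up, the work surface at z = 0. Lengths are in m, angles in degrees, forces in N, time in s.
With the tool pointing down it reaches from about 0.25 to 0.725 m from the base axis. Payload 9.7 kg.
Tool frame: the origin (TCP) lies on the mounting face of the last link; the fingertips stand 173 mm ahead of it and the grasp point (between the pads) lies 155 mm ahead of it; z points along the fingers, y is the line along which they close (so a half turn about z gives the same grasp; the last joint's range is limited). The gripper opens to 85 mm and grips with 20 to 120 N. Pads are 22 mm wide; open, the fingers measure 114 mm over their backs; the gripper's body (76 mm by 85 mm) begins 54 mm behind the grasp point. The pads swing forward as they close: fully open they stand 13 mm farther back than shut.
Start: joints at [-65.145, 4.979, 10.078, 95.1, 0, 90], TCP at [0.231, -0.499, 0.405] pointing down, gripper open.
Joint ranges: [-179.16, 179.16], [-48.56, 103.87], [-65.8, 70.77], [-126.05, 130.52], [-82.76, 87.17], [-180, 180]. Speed limits (degrees/s): [127.2, 127.2, 147.25, 180, 180, 180].

INTERFACE

Orientations are given as [roll, pitch, yaw] about the fixed x, y, z axes, in that order (R = Rz(yaw) Ry(pitch) Rx(roll)).
In Python, from workcell import bot, camera, camera_model, outline_of, pinpoint gives the robot as it stands.
- The arm moves only by the tool move_arm, never from a script. Its arguments are lists of equal length, an entry for each row: "jaw": the closure, from 0 (fully open) to 1 (shut); "delta_pos": the shift along the world's x, y, z in m, a list of three; "yaw": the turn about the world's z in rad. In form: {"jaw": [jaw, ...], "delta_pos": [[dx, dy, dz], ...], "yaw": [yaw, ...]}. A call has 1 to 10 rows; each row shifts and turns the commanded pose from where the row before left it; what a row does not reach is not made up. A row lasts 1/12 s, in which the tool goes at most 41.7 mm and 7.16 degrees, less where a joint would pass 70% of its speed; a pose out of reach is approached as far as the arm can. A call with a gripper value outside its range is refused whole. The fingers move at their own pace and stop on an object; "force" is the grip in N (left out, the last holds). Time passes only in rows, so rows that do not move let the fingers close. It gives the time, the measured TCP pose, the force, the opening and the grip force at its end, in the units of the state.
- bot.get_obs(): the state, without advancing time (a new reading comes with each control period).
- camera(name): name is "scene" or "top" or "wrist"; returns the picture (480x640x3 uint8, red, green, blue); there is no depth.
- camera_model(name): a dict with "fx", "fy", "cx", "cy" (pixels), "R" (3x3) and "t" (3): a world point X has camera coordinates R X + t. Camera axes: x right, y down, z forward; pixel columns grow to the right and rows downward; lengths in m; the calibration is good to about 2 mm. A picture is of the moment at which its call begins: read the wrist's pose just before it. camera_model takes no time and is no camera call; for the wrist camera it gives the pose at the moment of the call.
- bot.job_done(): hands the job in; it is judged then, once.
Trained networks look in the newest picture that a camera, given by its name, has taken for a name from the list of things; names that differ only in an ending like _2 or _b are one class to them, and where a whole thing is asked for, a point or a joint stands for the part that bears it (a point fixed in the world has none). Each returns a list of dicts, best first, with "confidence" (0 to 1); they miss things now and then, are a little off and sometimes report something else, mostly with a low value. They report only what shows in the picture. A call takes as long as a camera call.
- outline_of(camera, thing): "mask" (480x640 bool, what is visible of it) and "xy" ([column, row] in pixels, amid what is visible of it).
- pinpoint(camera, thing): "xy" ([column, row] in pixels: a listed point, or the origin of a listed thing).
The state is a dict: "time": time; "q": joint angles; "qd": joint speeds; "joint_efforts": joint torques, N m; "ee_pos": TCP position; "tcp_rot": TCP orientation; "wrist_force": force on the tool from outside, world axes, zero at the start; "torque": the same for the moment, N m; "opening": finger opening in m; "grasp_force": force on a finger pad.
Only numpy, scipy, OpenCV 4.12 (cv2) and the standard library are available. Lean on these libraries where they do the work, as an engineer would, in place of code of your own. Each camera call takes 0.05 s, during which the arm holds its last target. There are 200 camera calls.

## Working session

There is one attempt and no reset: what is moved stays moved. The work goes in short steps, Python scripts to look and compute and a tool call to move; the robot and the scene stay as the last step left them, time stands still between calls to the robot, and variables do not carry over. Pictures are saved under pics/ and viewed, at most 10 in all, crops included, and the job is handed in when it is done.

Besides the shell and the picture viewer there is one more tool, called after "Emit:" as name([rows], argument=value, ...), one row to a line, values as JSON. move_arm: Moves the arm, as the interface text tells. Its arguments: {"type":"object","properties":{"jaw":{"type":"array"},"delta_pos":{"type":"array"},"yaw":{"type":"array"},"force":{"type":"number"}},"required":["jaw","delta_pos","yaw"]}

```bash
ls; mkdir -p pics
cat > h.py <<'E'
import numpy as np, cv2
from workcell import bot, camera, camera_model, outline_of, pinpoint
def P(n):
    m=camera_model(n); K=np.array([[m['fx'],0,m['cx']],[0,m['fy'],m['cy']],[0,0,1]])
    return K@np.c_[np.array(m['R']),np.array(m['t'])]
def ray(n,xy):
    m=camera_model(n);R=np.array(m['R']);t=np.array(m['t'])
    d=R.T@np.array([(xy[0]-m['cx'])/m['fx'],(xy[1]-m['cy'])/m['fy'],1]); return -R.T@t,d/np.linalg.norm(d)
def tri(obs): # [(cam,xy)]
    A=0;b=0
    rs=[ray(*o) for o in obs]
    for c,d in rs:
        M=np.eye(3)-np.outer(d,d);A=A+M;b=b+M@c
    X=np.linalg.solve(A,b); return X,[np.linalg.norm(np.cross(X-c,d)) for c,d in rs]
def save(n,f): cv2.imwrite('pics/'+f,cv2.cvtColor(camera(n),cv2.COLOR_RGB2BGR))
E
python3 - <<'E'
from h import *
o=bot.get_obs();print(o['time'],o['ee_pos'],o['tcp_rot'],o['opening'])
for n in('scene','top'):
    save(n,n+'0.png');c,_=ray(n,(0,0));print(n,c.round(3),camera_model(n)['fx'])
P2={}
for k in ['lever_grip','lever_pivot','cavity_mouth','pillar_top','die','bracket','bracket_eye','hanger_free','peg_root','peg_tip','hung_a','swab_tub','spray_bottle']:
    r={n:[(np.round(d['xy'],1).tolist(),round(d['confidence'],2)) for d in pinpoint(n,k)[:3]] for n in('scene','top')}
    s=''
    if r['scene'] and r['top']:
        X,e=tri([(n,r[n][0][0]) for n in r]); s=(X.round(4),np.round(e,4))
    print(k,r,s)
E
```

```text
pics
0.0 [ 0.23118298 -0.49906052  0.40398301] [-1.79923988e+02  3.02266702e-04  2.48550499e+01] 0.08531921818799937
scene [0.119 0.496 0.804] 472.02709653058946
top [ 0.457 -0.005  1.01 ] 471.21518980579475
lever_grip {'scene': [([220.5, 356.3], 0.81), ([356.0, 226.6], 0.36)], 'top': [([167.4, 291.4], 0.92)]} (array([0.5284, 0.2938, 0.1598]), array([0.0036, 0.0036]))
lever_pivot {'scene': [([217.5, 318.6], 0.69)], 'top': [([202.3, 243.5], 0.81)]} (array([0.6192, 0.2399, 0.1269]), array([0.0017, 0.0017]))
cavity_mouth {'scene': [([257.8, 308.8], 0.68)], 'top': [([228.8, 270.0], 0.59)]} (array([0.5657, 0.1848, 0.1512]), array([0.0041, 0.0041]))
pillar_top {'scene': [([217.9, 255.4], 0.61), ([256.9, 324.3], 0.22)], 'top': [([191.6, 230.9], 0.82), ([237.2, 257.4], 0.55)]} (array([0.6135, 0.2171, 0.2735]), array([0.0018, 0.0018]))
die {'scene': [([258.0, 322.8], 0.82)], 'top': [([242.4, 255.4], 0.87)]} (array([0.6002, 0.1715, 0.0698]), array([0.0016, 0.0016]))
bracket {'scene': [([255.2, 317.3], 0.87), ([256.9, 324.6], 0.17)], 'top': [([237.1, 258.4], 0.8), ([464.5, 247.0], 0.42)]} (arra
[... 619 characters left out ...]
8.9, 257.8], 0.45)], 'top': [([367.2, 257.4], 0.58)]} (array([ 0.5691, -0.0722,  0.1902]), array([0.0046, 0.0046]))
hung_a {'scene': [([371.6, 227.2], 0.82), ([394.8, 207.8], 0.74), ([271.3, 259.5], 0.21)], 'top': [([465.8, 248.9], 0.76), ([366.6, 236.5], 0.72), ([414.9, 251.5], 0.6)]} (array([ 0.6335, -0.2719,  0.0201]), array([0.0315, 0.0315]))
swab_tub {'scene': [([349.2, 363.0], 0.7), ([219.0, 319.0], 0.43)], 'top': [([297.1, 334.7], 0.83), ([243.2, 257.1], 0.25)]} (array([ 0.442 ,  0.0719, -0.0106]), array([0.0025, 0.0025]))
spray_bottle {'scene': [([270.9, 260.4], 0.65)], 'top': [([326.2, 188.1], 0.81), ([204.4, 245.8], 0.67)]} (array([0.7567, 0.0008, 0.0094]), array([0.0019, 0.0019]))
```

```bash
ls pics
```

```text
scene0.png
top0.png
```

View pics/scene0.png

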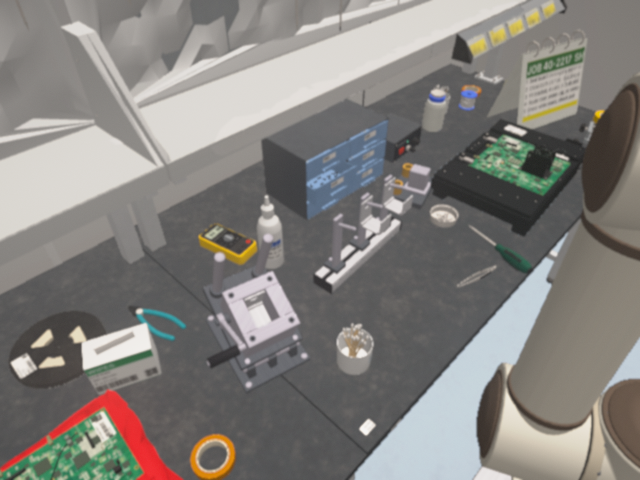

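View pics/top0.png

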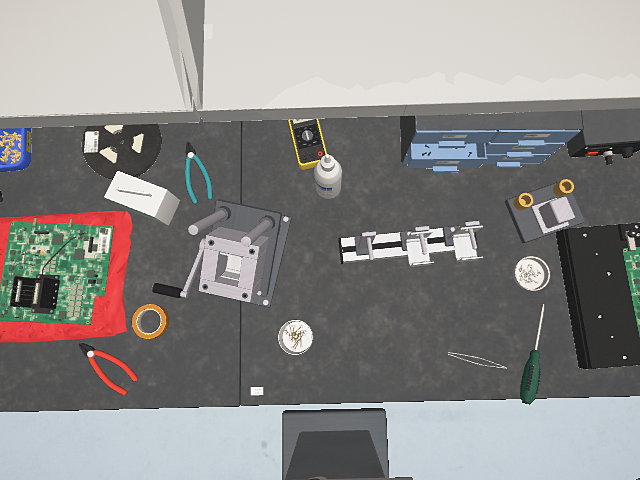

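```bash
cat > fit.py <<'E'
from h import *
from scipy.optimize import least_squares
from scipy.spatial.transform import Rotation as Ro
def Rd(yaw,tilt=-24): return Ro.from_euler('xyz',[0,tilt,yaw],degrees=True).as_matrix()
def world(p,X,tilt): return Rd(p[3],tilt)@np.array(X)/1000+p[:3]
def fit(obs,p0,tilt,fixz=None):
    # obs: (P, xy, Xlocal mm, w)
    def f(p):
        q=np.array(p); r=[]
        if fixz is not None: r+=[(q[2]-fixz)*3000]
        for Pm,xy,X,w in obs:
            u=Pm@np.r_[world(q,X,tilt),1]; r+=list(w*(u[:2]/u[2]-xy))
        return r
    s=least_squares(f,p0,loss='soft_l1',x_scale=[.01,.01,.01,1]); return s.x,s.fun
E
python3 - <<'E'
from fit import *
S,T=P('scene'),P('top')
D={'lever_grip':(-54.2,100,124.2),'lever_pivot':(20,65,50),'cavity_mouth':(0,0,96),'pillar_top':(84,44,183),'die':(0,0,0),'bracket':(0,0,32),'bracket_eye':(26.5,0,80)}
d={'lever_grip':((220.5,356.3),(167.4,291.4)),'lever_pivot':((217.5,318.6),(202.3,243.5)),'cavity_mouth':((257.8,308.8),(228.8,270)),'pillar_top':((217.9,255.4),(191.6,230.9)),'die':((258,322.8),(242.4,255.4)),'bracket':((255.2,317.3),(237.1,258.4)),'bracket_eye':((252.5,295.2),(232.9,252.5))}
o=[(c,d[k][i],D[k],1) for k in d for i,c in enumerate((S,T))]
p,r=fit(o,[.6,.17,.07,-14],-24);print('die',p.round(4));print(r.reshape(-1,4).round(1))
H={'foot':(0,0,0),'root':(-4,0,131),'tip':(-42.6,0,141.35),'h1':(-32,-95,79),'h2':(-32,-190,79)}
d={'foot':((336.4,269),(363.2,244.8)),'root':((338.5,224),(366.5,233.7)),'tip':((357.5,224.7),(367.2,257.4)),'h1':((371.6,227.2),(414.9,251.5)),'h2':((394.8,207.8),(465.8,248.9))}
o=[(c,d[k][i],H[k],1) for k in d for i,c in enumerate((S,T))]
p,r=fit(o,[.62,-.077,.03,6],0,.03);print('rack',p.round(4));print(r[1:].reshape(-1,4).round(1))
E
```

```text
die [  0.6032   0.1743   0.0702 -13.7825]
[[ 0.8 -0.1 -2.5 -2.3]
 [ 2.9  1.4  0.8  0.9]
 [ 2.7 -2.2 -1.6 -1.9]
 [ 0.7  0.3 -0.  -2. ]
 [-2.9 -0.3 -0.9 -0.8]
 [ 1.6  0.2 -0.   0.4]
 [ 0.5  1.6 -1.1 -0.3]]
rack [ 0.6203 -0.073   0.03    2.7392]
[[-1.6 -1.7 -0.9  1.2]
 [-0.7  0.5  0.5  2.5]
 [-5.1  4.1  2.1 -1.2]
 [ 2.  -0.2  0.6  0.2]
 [ 2.8 -0.4 -1.2 -0.9]]
```

Emit:
move_arm([
  [0.02, 0.034, 0.004],
  [0.02, 0.034, 0.004],
  [0.02, 0.034, 0.004],
  [0.02, 0.034, 0.004],
  [0.02, 0.034, 0.004],
  [0.02, 0.034, 0.004],
  [0.02, 0.034, 0.004],
  [0.02, 0.034, 0.004],
  [0.02, 0.034, 0.004],
  [0.02, 0.034, 0.004],
], jaw=[0, 0, 0, 0, 0, 0, 0, 0, 0, 0], yaw=[-0.043, -0.043, -0.043, -0.043, -0.043, -0.043, -0.043, -0.043, -0.043, -0.043])

```text
time: 2.23
ee_pos: [0.4316, -0.1571, 0.4452]
tcp_rot: [180.0, -0.0, 0.1]
wrist_force: [1.0, -0.7, -0.2]
opening: 0.0855
grasp_force: 0.0
```

Emit:
move_arm([
  [0.0, 0.036, 0],
  [0.0, 0.03, 0],
  [0, 0, 0],
  [0, 0, 0],
], jaw=[0, 0, 0, 0], yaw=[0, 0, 0, 0])

```text
time: 2.57
ee_pos: [0.4312, -0.0918, 0.4449]
tcp_rot: [180.0, -0.0, 0.4]
wrist_force: [0.2, -0.1, -0.7]
opening: 0.0856
grasp_force: 0.0
```

```bash
cat > see.py <<'E'
import sys,pickle,os
from fit import *
def see(tag,names,pic=True):
    img=camera('wrist'); Pm=P('wrist')
    if pic: cv2.imwrite(f'pics/{tag}.png',cv2.cvtColor(img,cv2.COLOR_RGB2BGR))
    out={}
    for k in names:
        r=pinpoint('wrist',k)[:3]; out[k]=[(np.round(d['xy'],1).tolist(),round(d['confidence'],2)) for d in r]
    pickle.dump((Pm,out),open(f'obs_{tag}.pkl','wb'))
    for k in out: print(k,out[k])
    o=bot.get_obs();print(o['time'],o['ee_pos'].round(4),np.round(o['tcp_rot'],2),np.round(o['wrist_force'],1)); c,d=ray('wrist',(320,240));print('cam',c.round(3),d.round(3))
if __name__=='__main__': see(sys.argv[1],sys.argv[2:])
E
python3 see.py rack1 hanger_free peg_root peg_tip hung_a
```

```text
hanger_free [([307.5, 12.5], 0.83)]
peg_root []
peg_tip [([299.3, 14.3], 0.59)]
hung_a [([540.5, 5.8], 0.92), ([429.6, 16.0], 0.89)]
2.8167 [ 0.4311 -0.094   0.4446] [1.7999e+02 1.0000e-02 1.2000e-01] [-1.2  0.  -0.5]
cam [ 0.501 -0.093  0.414] [-0.286  0.001 -0.958]
```

Emit:
move_arm([
  [0.038, 0, 0],
  [0.038, 0, 0],
  [0.038, 0, 0],
  [0.026, 0, 0],
  [0, 0, 0],
  [0, 0, 0],
], jaw=[0, 0, 0, 0, 0, 0], yaw=[0, 0, 0, 0, 0, 0])

```text
time: 3.32
ee_pos: [0.5724, -0.0941, 0.4429]
tcp_rot: [-180.0, 0.2, 0.2]
wrist_force: [-0.6, 0.8, 0.6]
opening: 0.0853
grasp_force: 0.0
```

```bash
python3 see.py rack2 hanger_free peg_root peg_tip hung_a
```

```text
hanger_free [([302.7, 159.6], 0.67)]
peg_root [([299.0, 181.2], 0.6), ([304.3, 159.9], 0.5)]
peg_tip [([299.4, 232.6], 0.87)]
hung_a [([511.0, 186.7], 0.77), ([411.9, 193.8], 0.64)]
3.5667 [ 0.5702 -0.0934  0.4456] [ 1.7998e+02 -7.0000e-02  1.7000e-01] [-0.1  0.1 -0.4]
cam [ 0.641 -0.093  0.415] [-0.285  0.001 -0.959]
```

View pics/rack2.png

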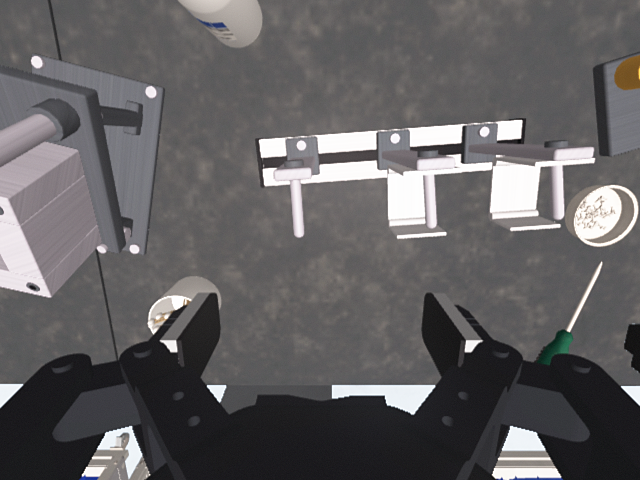

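Emit:
move_arm([
  [0, 0.038, 0.01],
  [0, 0.038, 0.01],
  [0, 0.034, 0.01],
  [0, 0, 0],
  [0, 0, 0],
], jaw=[0, 0, 0, 0, 0], yaw=[0, 0, 0, 0, 0])

```text
time: 3.98
ee_pos: [0.5705, 0.0099, 0.476]
tcp_rot: [-179.7, -0.1, 1.0]
wrist_force: [-0.8, -0.5, -0.3]
opening: 0.0854
grasp_force: 0.0
```

```bash
python3 see.py mid1 hanger_free peg_root peg_tip hung_a pillar_top cavity_mouth bracket bracket_eye die
```

```text
hanger_free [([398.5, 158.6], 0.76)]
peg_root [([428.3, 174.0], 0.89), ([3.9, 263.2], 0.23)]
peg_tip [([428.9, 223.0], 0.73)]
hung_a [([600.6, 188.8], 0.95), ([514.7, 193.0], 0.67)]
pillar_top []
cavity_mouth [([120.1, 226.1], 0.59)]
bracket []
bracket_eye [([278.6, 288.6], 0.63)]
die [([173.7, 174.4], 0.8)]
4.4833 [0.5713 0.0084 0.4745] [-1.7969e+02  1.0000e-02  8.4000e-01] [-0.1  0.2  0.3]
cam [0.642 0.01  0.444] [-0.287  0.003 -0.958]
```

Emit:
move_arm([
  [-0.02, 0.034, 0.01],
  [-0.02, 0.034, 0],
  [-0.02, 0.034, 0],
  [-0.02, 0.034, 0],
  [0, 0, 0],
  [0, 0, 0],
], jaw=[0, 0, 0, 0, 0, 0], yaw=[0, 0, 0, 0, 0, 0])

```text
time: 4.98
ee_pos: [0.4975, 0.0661, 0.485]
tcp_rot: [-176.7, -0.0, 6.9]
wrist_force: [1.3, 0.7, -0.8]
opening: 0.085
grasp_force: 0.0
```

```bash
python3 see.py die1 lever_grip lever_pivot pillar_top cavity_mouth bracket bracket_eye die
```

```text
lever_grip [([86.2, 150.5], 0.74), ([540.8, 151.2], 0.57)]
lever_pivot [([170.2, 59.7], 0.64)]
pillar_top []
cavity_mouth [([211.4, 123.8], 0.55)]
bracket [([243.4, 104.5], 0.98)]
bracket_eye [([616.0, 141.9], 0.73), ([227.2, 92.4], 0.65)]
die [([255.2, 96.0], 0.71), ([613.8, 141.0], 0.71)]
5.3833 [0.4986 0.0655 0.4841] [-1.7668e+02  7.0000e-02  6.8100e+00] [ 0.1  0.2 -0.5]
cam [0.568 0.076 0.454] [-0.292  0.023 -0.956]
```

View pics/die1.png

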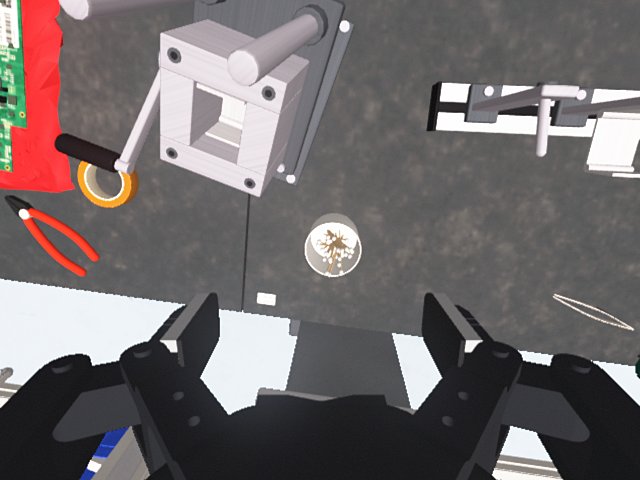

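```bash
python3 -c "
from h import *
o=bot.get_obs();print(np.round(o['q'],2),o['tcp_rot'])"
```

```text
[  6.75   1.13  15.04 103.99   3.32 179.94] [-1.76678301e+02  7.40443924e-02  6.81003862e+00]
```

Emit:
move_arm([
  [0, 0, 0],
  [0, 0, 0],
  [0, 0.02, 0],
  [0, 0.02, 0],
  [0, 0.02, 0],
  [0, 0.02, 0],
  [0, 0.02, 0],
  [0, 0.02, 0],
  [0, 0.02, 0],
  [0, 0.02, 0],
], jaw=[0, 0, 0, 0, 0.5, 1, 1, 1, 1, 1], yaw=[0.12, 0.12, 0.12, 0.12, 0.12, 0.12, 0.12, 0.12, 0.12, 0.12])

```text
time: 6.22
ee_pos: [0.4983, 0.2267, 0.4843]
tcp_rot: [-176.7, 0.0, 75.9]
wrist_force: [0.3, -0.4, -0.9]
opening: 0.0126
grasp_force: 0.0
```

Emit:
move_arm([
  [0, 0, 0],
  [0, 0, 0],
  [0, 0.0, 0],
  [0, 0.0, 0],
  [0, 0.0, 0],
  [0, 0.0, 0],
  [0, 0.0, 0],
  [0, 0.0, 0],
  [0, 0.0, 0],
  [0, 0.0, 0],
], jaw=[1, 1, 1, 1, 1, 1, 1, 1, 1, 1], yaw=[0.12, 0.12, 0.12, 0.12, 0.12, 0.12, 0.12, 0.12, 0.12, 0.12])

```text
time: 7.05
ee_pos: [0.4985, 0.2257, 0.4842]
tcp_rot: [-176.7, 0.0, 144.7]
wrist_force: [0.5, 0.6, -0.4]
opening: 0.0001
grasp_force: 0.0
```

```bash
python3 see.py die2 lever_grip lever_pivot pillar_top cavity_mouth bracket bracket_eye die; python3 -c "
from h import *
o=bot.get_obs();print(np.round(o['q'],2),o['tcp_rot'])"
```

```text
lever_grip [([429.6, 206.7], 0.67)]
lever_pivot [([414.2, 295.6], 0.92)]
pillar_top []
cavity_mouth []
bracket [([351.4, 297.1], 0.61)]
bracket_eye [([355.4, 327.6], 0.68)]
die [([358.8, 297.6], 0.62)]
7.45 [0.4983 0.2258 0.4844] [-1.7667e+02  4.0000e-02  1.4423e+02] [ 0.6 -0.1 -0.2]
cam [0.44  0.266 0.454] [ 0.199 -0.214 -0.956]
[ 24.72   9.14  23.67 107.41  -1.67  60.53] [-1.76668695e+02  3.69683086e-02  1.44232153e+02]
```

```bash
cat > fitall.py <<'E'
from fit import *
import pickle
S,T=P('scene'),P('top')
D={'lever_grip':(-54.2,100,124.2),'lever_pivot':(20,65,50),'cavity_mouth':(0,0,96),'pillar_top':(84,44,183),'die':(0,0,0),'bracket':(0,0,32),'bracket_eye':(26.5,0,80)}
d={'lever_grip':((220.5,356.3),(167.4,291.4)),'lever_pivot':((217.5,318.6),(202.3,243.5)),'cavity_mouth':((257.8,308.8),(228.8,270)),'pillar_top':((217.9,255.4),(191.6,230.9)),'die':((258,322.8),(242.4,255.4)),'bracket':((255.2,317.3),(237.1,258.4)),'bracket_eye':((252.5,295.2),(232.9,252.5))}
o=[(c,d[k][i],D[k],1) for k in d for i,c in enumerate((S,T))];L=[(k,n) for k in d for n in 'ST']
for t in ('mid1','die1','die2'):
    Pm,out=pickle.load(open(f'obs_{t}.pkl','rb'))
    for k in D:
        if out.get(k):
            xy=out[k][0][0]
            if t=='die1' and k=='bracket_eye': xy=out[k][1][0]
            if t=='mid1' and k=='bracket_eye': continue
            o.append((Pm,xy,D[k],1));L.append((k,t))
p,r=fit(o,[.6,.17,.07,-14],-24);print('die',p.round(4))
for l,q in zip(L,r.reshape(-1,2)):print(l,q.round(1),end=';')
np.save('die.npy',p)
H={'hanger_free':(0,0,0),'peg_root':(-4,0,131),'peg_tip':(-42.6,0,141.35),'h1':(-32,-95,79),'h2':(-32,-190,79)}
d={'hanger_free':((336.4,269),(363.2,244.8)),'peg_root':((338.5,224),(366.5,233.7)),'peg_tip':((357.5,224.7),(367.2,257.4)),'h1':((371.6,227.2),(414.9,251.5)),'h2':((394.8,207.8),(465.8,248.9))}
o=[(c,d[k][i],H[k],1) for k in d for i,c in enumerate((S,T))];L=[(k,n) for k in d for n in 'ST']
for t in ('rack1','rack2','mid1'):
    Pm,out=pickle.load(open(f'obs_{t}.pkl','rb'))
    for k in H:
        if out.get(k): o.append((Pm,out[k][0][0],H[k],1));L.append((k,t))
    hs=sorted(x[0] for x in out['hung_a']); 
    if t!='x': o+=[(Pm,hs[0],H['h1'],1),(Pm,hs[1],H['h2'],1)];L+=[('h1',t),('h2',t)]
p,r=fit(o,[.62,-.077,.03,6],0,.03);print('\nrack',p.round(4));r=r[1:]
for l,q in zip(L,r.reshape(-1,2)):print(l,q.round(1),end=';')
np.save('rack.npy',p)
pd=np.load('die.npy')
for k in D: print(k,world(pd,D[k],-24).round(4))
print('lever down grip',world(pd,(20-105*np.cos(np.radians(45-34.377)),100,50+105*np.sin(np.radians(45-34.377))),-24).round(4))
print('tip',world(p,H['peg_tip'],0).round(4),'root',world(p,H['peg_root'],0).round(4))
E
python3 fitall.py
```

```text
die [  0.6026   0.174    0.0691 -14.0693]
('lever_grip', 'S') [0.9 0.3];('lever_grip', 'T') [-2.3 -2.3];('lever_pivot', 'S') [3.3 1.8];('lever_pivot', 'T') [1.1 1.1];('cavity_mouth', 'S') [ 3.  -1.6];('cavity_mouth', 'T') [-1.4 -1.5];('pillar_top', 'S') [1.1 0.8];('pillar_top', 'T') [ 0.4 -1.7];('die', 'S') [-2.5  0.1];('die', 'T') [-0.6 -0.5];('bracket', 'S') [1.9 0.7];('bracket', 'T') [0.2 0.7];('bracket_eye', 'S') [0.8 2.1];('bracket_eye', 'T') [-0.8  0.1];('cavity_mouth', 'mid1') [2.2 0.3];('die', 'mid1') [-2.3 -1.7];('lever_grip', 'die1') [-1.5  1.2];('lever_pivot', 'die1') [ 0.3 -0.2];('cavity_mouth', 'die1') [3.2 2. ];('die', 'die1') [-1.1 -3.8];('bracket', 'die1') [-0.6 -2.7];('bracket_eye', 'die1') [-0.9 -3. ];('lever_grip', 'die2') [0.4 0.3];('lever_pivot', 'die2') [0.  2.8];('die', 'die2') [-4.9 -1.6];('bracket', 'die2') [-0.4  0.3];('bracket_eye', 'die2') [-1.3 -1.2];
rack [ 0.6181 -0.075   0.03    4.0828]
('hanger_free', 'S') [-0.3 -1.7];('hanger_free', 'T') [0.1 2.2];('peg_root', 'S') [0.8 0.5];('peg_root', 'T') [1.7 3.6];('peg_tip', 'S') [-3.3  3.9];('peg_tip', 'T') [ 
[... 170 characters left out ...]
.8];('h1', 'rack1') [-5.6  0.7];('h2', 'rack1') [6.2 1.8];('hanger_free', 'rack2') [ 1.4 -0.1];('peg_root', 'rack2') [-2.9 -4.9];('peg_tip', 'rack2') [ 0.4 -1.5];('h1', 'rack2') [-2.7  0.4];('h2', 'rack2') [5.7 0.2];('hanger_free', 'mid1') [-3.6  1. ];('peg_root', 'mid1') [-0.9  0.2];('peg_tip', 'mid1') [0.8 0.1];('h1', 'mid1') [-6.3 -0.7];('h2', 'mid1') [ 6.3 -1.8];lever_grip [0.5299 0.2953 0.1605]
lever_pivot [0.6164 0.2375 0.1229]
cavity_mouth [0.5647 0.1835 0.1568]
pillar_top [0.6155 0.2161 0.2704]
die [0.6026 0.174  0.0691]
bracket [0.5899 0.1771 0.0983]
bracket_eye [0.5945 0.176  0.1529]
lever down grip [0.5258 0.2963 0.0986]
tip [ 0.5756 -0.0781  0.1713] root [ 0.6141 -0.0753  0.161 ]
```

Emit:
move_arm([
  [0.007, 0.017, -0.02],
  [0.007, 0.017, -0.022],
  [0.007, 0.017, -0.022],
  [0.007, 0.018, -0.022],
  [0.007, 0.018, -0.022],
  [0, 0, 0],
  [0, 0, 0],
], jaw=[1, 1, 1, 1, 1, 1, 1], yaw=[0.095, 0.095, 0.095, 0.095, 0, 0, 0])

```text
time: 8.03
ee_pos: [0.533, 0.3133, 0.3748]
tcp_rot: [-176.5, -0.1, 166.1]
wrist_force: [-0.4, -0.2, -0.3]
opening: 0.0003
grasp_force: 0.0
```

```bash
cat > st.py <<'E'
from fit import *
o=bot.get_obs();R=Ro.from_euler('xyz',o['tcp_rot'],degrees=True).as_matrix();e=o['ee_pos']
print(o['time'],'ee',e.round(4),'rot',np.round(o['tcp_rot'],2),'q',np.round(o['q'],1),'F',np.round(o['wrist_force'],1),'op',round(o['opening'],4),round(o['grasp_force'],1))
print('z',R[:,2].round(4),'y',R[:,1].round(4),'tip',(e+R[:,2]*.173).round(4),'gp',(e+R[:,2]*.155).round(4),'tilt',np.degrees(np.arccos(-R[2,2])).round(2),'az',np.degrees(np.arctan2(R[1,2],R[0,2])).round(1))
E
python3 st.py
```

```text
8.0333 ee [0.533  0.3133 0.3748] rot [-1.7653e+02 -1.0000e-01  1.6611e+02] q [30.9 15.7 19.  95.8 -2.4 44.8] F [-0.4 -0.2 -0.3] op 0.0003 0.0
z [-0.0162 -0.0583 -0.9982] y [ 0.2396  0.969  -0.0605] tip [0.5302 0.3032 0.2021] gp [0.5305 0.3043 0.22  ] tilt 3.47 az -105.5
```

Emit:
move_arm([
  [0, 0, -0.015],
  [0, 0, -0.016],
  [0, 0, -0.008],
  [0, 0, -0.008],
  [-0.001, 0, -0.008],
  [0, 0, -0.008],
  [-0.001, 0, -0.008],
  [-0.001, 0, -0.008],
  [0, 0, -0.008],
  [0, 0, -0.006],
], jaw=[1, 1, 1, 1, 1, 1, 1, 1, 1, 1], yaw=[0, 0, 0, 0, 0, 0, 0, 0, 0, 0])

```text
time: 8.87
ee_pos: [0.5305, 0.3127, 0.2841]
tcp_rot: [-176.8, 0.2, 166.1]
wrist_force: [3.2, 1.0, 4.9]
opening: -0.0002
grasp_force: 2.5
```

Emit:
move_arm([
  [0, 0, -0.002],
  [0, 0, -0.002],
], jaw=[1, 1], yaw=[0, 0])

```text
time: 9.03
ee_pos: [0.5306, 0.3126, 0.2798]
tcp_rot: [-176.7, 0.1, 166.1]
wrist_force: [1.7, 0.1, 5.1]
opening: 0.0
grasp_force: 2.4
```

```bash
python3 st.py
```

```text
9.0333 ee [0.5306 0.3126 0.2798] rot [-1.767e+02  1.200e-01  1.661e+02] q [30.9 14.7  7.3 84.9 -2.4 44.9] F [1.7 0.1 5.1] op 0.0 2.4
z [-0.0119 -0.0564 -0.9983] y [ 0.24    0.9691 -0.0576] tip [0.5285 0.3029 0.1071] gp [0.5287 0.3039 0.125 ] tilt 3.3 az -101.9
```

Continue down gently until the force shows the stop.

Emit:
move_arm([
  [0, 0, -0.002],
  [0, 0, -0.001],
  [0, 0, 0],
], jaw=[1, 1, 1], yaw=[0, 0, 0])

```text
time: 9.28
ee_pos: [0.5304, 0.3126, 0.2792]
tcp_rot: [-176.8, 0.2, 166.1]
wrist_force: [0.3, -2.2, 17.5]
opening: 0.0001
grasp_force: 8.4
```

Emit:
move_arm([
  [0, 0, 0.02],
  [0, 0, 0.035],
  [-0.005, 0, 0.035],
  [-0.03, -0.01, 0.02],
  [-0.03, -0.02, 0.02],
  [-0.03, -0.02, 0],
  [0, 0, 0],
], jaw=[1, 1, 1, 1, 1, 1, 1], yaw=[0, 0, 0, 0, 0, 0, 0])

```text
time: 9.87
ee_pos: [0.431, 0.2602, 0.408]
tcp_rot: [-176.6, -0.0, 166.1]
wrist_force: [-0.2, -0.5, -0.3]
opening: 0.0
grasp_force: 0.0
```

```bash
python3 - <<'E'
from h import *
S,T=P('scene'),P('top')
for px in [(150,113),(320,113),(500,107)]:
  for z in (0,.1,.2,.3,.4,.5,.6):
    c,d=ray('top',px);X=c+d*(z-c[2])/d[2];u=S@np.r_[X,1];print(px,z,X.round(3),(u[:2]/u[2]).round())
save('scene','scene1.png')
E
python3 st.py
```

```text
(150, 113) 0 [0.95  0.401 0.   ] [ 73. 313.]
(150, 113) 0.1 [0.901 0.36  0.1  ] [ 86. 283.]
(150, 113) 0.2 [0.852 0.32  0.2  ] [101. 249.]
(150, 113) 0.3 [0.803 0.28  0.3  ] [119. 209.]
(150, 113) 0.4 [0.755 0.24  0.4  ] [140. 160.]
(150, 113) 0.5 [0.706 0.2   0.5  ] [166. 101.]
(150, 113) 0.6 [0.657 0.159 0.6  ] [198.  28.]
(320, 113) 0 [0.937 0.009 0.   ] [223. 230.]
(320, 113) 0.1 [0.889 0.008 0.1  ] [230. 208.]
(320, 113) 0.2 [0.841 0.006 0.2  ] [238. 181.]
(320, 113) 0.3 [0.794 0.005 0.3  ] [248. 149.]
(320, 113) 0.4 [0.746 0.003 0.4  ] [260. 111.]
(320, 113) 0.5 [0.699 0.002 0.5  ] [275.  63.]
(320, 113) 0.6 [0.651 0.001 0.6  ] [293.   2.]
(500, 107) 0 [ 0.937 -0.401  0.   ] [332. 167.]
(500, 107) 0.1 [ 0.889 -0.362  0.1  ] [335. 149.]
(500, 107) 0.2 [ 0.842 -0.323  0.2  ] [339. 128.]
(500, 107) 0.3 [ 0.794 -0.284  0.3  ] [344. 102.]
(500, 107) 0.4 [ 0.747 -0.244  0.4  ] [351.  71.]
(500, 107) 0.5 [ 0.699 -0.205  0.5  ] [358.  31.]
(500, 107) 0.6 [ 0.652 -0.166  0.6  ] [369. -20.]
9.9167 ee [0.433  0.2614 0.4075] rot [-1.7669e+02  6.0000e-02  1.6612e+02] q [31.6  0.4  5.6 97.5 -2.4 45.6] F [ 1.2  0.1 -0. ] op 0.0001 0.0
z [-0.0129 -0.0563 -0.9983] y [ 0.2396  0.9691 -0.0578] tip [0.4308 0.2516 0.2347] gp [0.431  0.2526 0.2527] tilt 3.31 az -102.9
```

View pics/scene1.png

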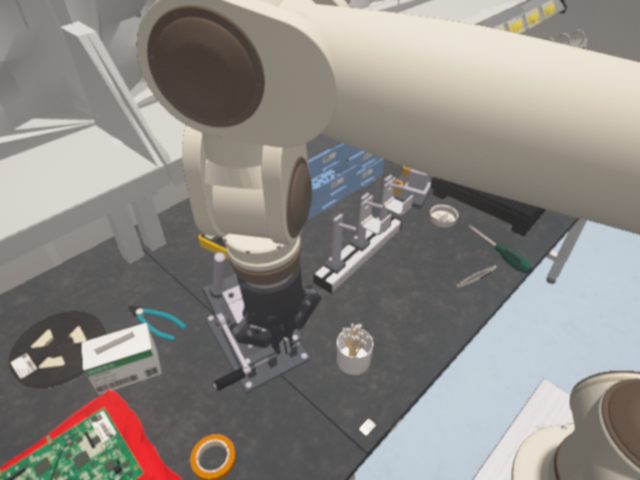

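Emit:
move_arm([
  [-0.004, 0.024, 0.008],
  [-0.004, 0.024, 0.008],
  [-0.004, 0.024, 0.008],
  [-0.004, 0.024, 0.008],
  [-0.004, 0.024, 0.008],
  [-0.004, 0.024, 0.008],
  [-0.004, 0.024, 0.008],
  [-0.004, 0.024, 0.008],
  [-0.004, 0.024, 0.008],
  [0, 0, 0],
], jaw=[1, 1, 1, 1, 1, 0.5, 0, 0, 0, 0], yaw=[0.108, 0.108, 0.108, 0.108, 0.108, 0.108, 0.108, 0.108, 0.108, 0])

```text
time: 10.75
ee_pos: [0.3989, 0.4828, 0.4772]
tcp_rot: [-176.7, -0.0, -137.7]
wrist_force: [-0.8, -0.8, -0.7]
opening: 0.0605
grasp_force: 0.0
```

Emit:
move_arm([
  [0.02, 0.024, 0],
  [0.02, 0.024, 0],
  [0.02, 0.024, 0],
  [0.02, 0.024, 0],
], jaw=[0, 0, 0, 0], yaw=[0, 0, 0, 0])

```text
time: 11.08
ee_pos: [0.4682, 0.5613, 0.4754]
tcp_rot: [-176.7, 0.2, -138.2]
wrist_force: [0.8, 1.0, 0.7]
opening: 0.0852
grasp_force: 0.0
```

```bash
python3 st.py
```

```text
11.0833 ee [0.4682 0.5613 0.4754] rot [-1.7669e+02  1.7000e-01 -1.3822e+02] q [ 50.7  42.1  68.1 116.3  -3.3   8.9] F [0.8 1.  0.7] op 0.0852 0.0
z [ 0.0407 -0.0412 -0.9983] y [-0.665   0.7446 -0.0578] tip [0.4753 0.5542 0.3027] gp [0.4745 0.5549 0.3207] tilt 3.32 az -45.3
```

Emit:
move_arm([
  [0.02, 0.024, 0],
  [0.02, 0.024, 0],
  [0.02, 0.024, 0],
], jaw=[0, 0, 0], yaw=[0, 0, 0])

```text
time: 11.33
ee_pos: [0.4961, 0.5933, 0.4393]
tcp_rot: [-177.0, 2.8, -138.1]
wrist_force: [0.2, 0.1, 1.6]
opening: 0.0854
grasp_force: 0.0
```

```bash
python3 st.py
```

```text
11.3333 ee [0.4961 0.5933 0.4393] rot [-177.03    2.81 -138.07] q [ 50.6  46.5  70.6 111.9  -3.4   8.7] F [0.2 0.1 1.6] op 0.0854 0.0
z [ 0.071  -0.0058 -0.9975] y [-0.6655  0.7446 -0.0517] tip [0.5084 0.5923 0.2668] gp [0.5071 0.5924 0.2847] tilt 4.09 az -4.7
```

Emit:
move_arm([
  [0.02, 0.024, 0.015],
  [0.02, 0.024, 0.015],
  [0.02, 0.024, 0.015],
  [0.02, 0.024, 0.015],
  [0.02, 0.024, 0.015],
], jaw=[0, 0, 0, 0, 0], yaw=[0, 0, 0, 0, 0])

```text
time: 11.75
ee_pos: [0.5187, 0.6178, 0.4434]
tcp_rot: [-178.0, 10.3, -137.8]
wrist_force: [-0.9, 0.2, -0.2]
opening: 0.0853
grasp_force: 0.0
```

```bash
python3 st.py
```

```text
11.75 ee [0.5187 0.6178 0.4434] rot [-177.99   10.26 -137.76] q [ 50.5  46.5  70.7 104.4  -3.4   8.1] F [-0.9  0.2 -0.2] op 0.0853 0.0
z [ 0.1553  0.0937 -0.9834] y [-0.6672  0.7441 -0.0345] tip [0.5456 0.634  0.2732] gp [0.5428 0.6323 0.2909] tilt 10.45 az 31.1
```

Emit:
move_arm([
  [0.02, 0.024, 0.015],
  [0.02, 0.024, 0.015],
  [0.02, 0.024, 0.015],
  [0.02, 0.024, 0.015],
  [0.02, 0.024, 0.015],
  [0.02, 0.024, 0.015],
  [0.02, 0.024, 0.015],
  [0.02, 0.024, 0.015],
  [0.02, 0.024, 0.015],
], jaw=[0, 0, 0, 0, 0, 0, 0, 0, 0], yaw=[0, 0, 0, 0, 0, 0, 0, 0, 0])

```text
time: 12.5
ee_pos: [0.5645, 0.6687, 0.4449]
tcp_rot: [-179.6, 23.6, -137.5]
wrist_force: [-0.2, -0.5, -0.4]
opening: 0.0852
grasp_force: 0.0
```

```bash
python3 st.py
```

```text
12.5 ee [0.5645 0.6687 0.4449] rot [-179.61   23.62 -137.47] q [50.3 47.6 70.7 89.7 -3.5  7.1] F [-0.2 -0.5 -0.4] op 0.0852 0.0
z [ 0.2999  0.2657 -0.9162] y [-0.6739  0.7388 -0.0063] tip [0.6164 0.7146 0.2864] gp [0.611  0.7099 0.3028] tilt 23.62 az 41.5
```

Run:
```python
from fit import *
p=np.load('die.npy')
for z in (273,313,353): print(z,world(p,(26.5,0,z),-24).round(4))
```

```text
273 [0.5183 0.1951 0.3292]
313 [0.5026 0.199  0.3658]
353 [0.4868 0.203  0.4023]
```

Emit:
move_arm([
  [-0.014, -0.035, 0],
  [-0.014, -0.035, 0],
  [-0.014, -0.035, 0],
  [-0.014, -0.035, 0],
  [-0.014, -0.035, 0],
  [-0.014, -0.035, 0],
  [-0.014, -0.035, 0],
  [-0.014, -0.035, 0],
  [-0.014, -0.035, 0],
  [-0.014, -0.035, 0],
], jaw=[0, 0, 0, 0, 0, 0, 0, 0, 0, 0], yaw=[-0.099, -0.099, -0.099, -0.099, -0.099, -0.099, -0.099, -0.099, -0.099, -0.099])

```text
time: 13.33
ee_pos: [0.4388, 0.3528, 0.4486]
tcp_rot: [-179.6, 23.6, 171.0]
wrist_force: [1.0, -0.1, 0.6]
opening: 0.0853
grasp_force: 0.0
```

```bash
python3 st.py
```

```text
13.3333 ee [0.4388 0.3528 0.4486] rot [-179.55   23.58  171.04] q [ 42.4  -1.4   6.8  83.4 -18.5  49. ] F [ 1.  -0.1  0.6] op 0.0853 0.0
z [ 0.394  -0.07   -0.9165] y [ 0.1588  0.9873 -0.0072] tip [0.507  0.3407 0.2901] gp [0.4999 0.342  0.3066] tilt 23.59 az -10.1
```

Emit:
move_arm([
  [0.007, -0.036, 0],
  [0.007, -0.036, 0],
  [0.007, -0.036, 0],
  [0.008, -0.037, -0.004],
  [0, 0, 0],
  [0, 0, 0],
], jaw=[0, 0, 0, 0, 0, 0], yaw=[-0.023, -0.022, -0.022, -0.022, 0, 0])

```text
time: 13.83
ee_pos: [0.469, 0.2076, 0.4452]
tcp_rot: [-179.6, 23.6, 166.0]
wrist_force: [0.3, 0.6, 0.3]
opening: 0.0856
grasp_force: 0.0
```

```bash
python3 st.py; python3 see.py die3 lever_grip lever_pivot pillar_top cavity_mouth bracket bracket_eye die
```

```text
13.8333 ee [0.469  0.2076 0.4452] rot [-179.59   23.58  166.02] q [ 27.2 -10.1  -1.7  80.4 -15.6  38.8] F [0.3 0.6 0.3] op 0.0856 0.0
z [ 0.3865 -0.1036 -0.9165] y [ 0.2444  0.9697 -0.0066] tip [0.5358 0.1897 0.2866] gp [0.5289 0.1916 0.3031] tilt 23.59 az -15.0
lever_grip [([448.6, 89.2], 0.67)]
lever_pivot [([390.9, 209.6], 0.83)]
pillar_top [([390.3, 351.9], 0.68)]
cavity_mouth []
bracket [([323.3, 191.7], 0.73)]
bracket_eye []
die []
14.2333 [0.4682 0.2102 0.4455] [-179.59   23.6   166.33] [ 0.1  0.1 -0.5]
cam [0.418 0.223 0.389] [ 0.625 -0.161 -0.764]
```

View pics/die3.png

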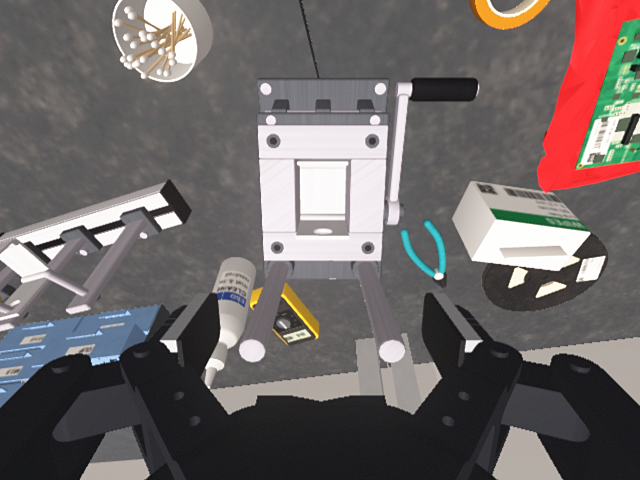

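Run:
```python
from fit import *
import pickle
p=np.load('die.npy');Pm,out=pickle.load(open('obs_die3.pkl','rb'))
pts={'pilL':((84,44,183),(390.5,351)),'pilR':((84,-44,183),(253,351)),'c--':((-55,-50,96),(258,126)),'c-+':((-55,50,96),(387,125.5)),'c+-':((55,-50,96),(265,262)),'c++':((55,50,96),(383.5,261)),
'legtopR':((26.5,-20,124),None),'legtopL':((26.5,20,124),None),'eye':((26.5,0,110),None),'short':((-26.5,0,100),None),'pivot':((20,65,50),(390.9,209.6)),'grip':((20-105*np.cos(np.radians(10.62)),100,50+105*np.sin(np.radians(10.62))),(448,89.5))}
def pr(p,X):
    u=Pm@np.r_[world(p,X,-24),1];return (u[:2]/u[2]).round(1)
for k,(X,xy) in pts.items(): print(k,pr(p,X),xy)
o=[(Pm,xy,X,1) for X,xy in pts.values() if xy]
q,r=fit(o,p,-24);print(q.round(4),p.round(4));print(r.reshape(-1,2).round(1))
for k in ('legtopR','legtopL','eye','short'): print(k,pr(q,pts[k][0]))
im=cv2.imread('pics/die3.png')[110:280,240:410];cv2.imwrite('pics/crop.png',cv2.resize(im,None,fx=3.5,fy=3.5,interpolation=cv2.INTER_CUBIC))
np.save('die3.npy',q)
```

```text
pilL [389.9 353.7] (390.5, 351)
pilR [249.1 352.8] (253, 351)
c-- [255.1 125.3] (258, 126)
c-+ [386.7 125.7] (387, 125.5)
c+- [261.4 261.8] (265, 262)
c++ [379.5 262.4] (383.5, 261)
legtopR [293.5 238.7] None
legtopL [347.1 238.9] None
eye [320.4 233.9] None
short [320.7 164.1] None
pivot [389.5 211. ] (390.9, 209.6)
grip [444.4  90.8] (448, 89.5)
[  0.604    0.1759   0.067  -13.5055] [  0.6026   0.174    0.0691 -14.0693]
[[ 2.3  0.1]
 [ 0.4  0. ]
 [-0.6  0. ]
 [ 0.9 -0.3]
 [-0.4 -0.7]
 [-1.6  0. ]
 [ 0.4  0.4]
 [-2.9  0.4]]
legtopR [296.3 238. ]
legtopL [349.5 237.8]
eye [322.9 233.1]
short [322.7 163.9]
```

View pics/crop.png

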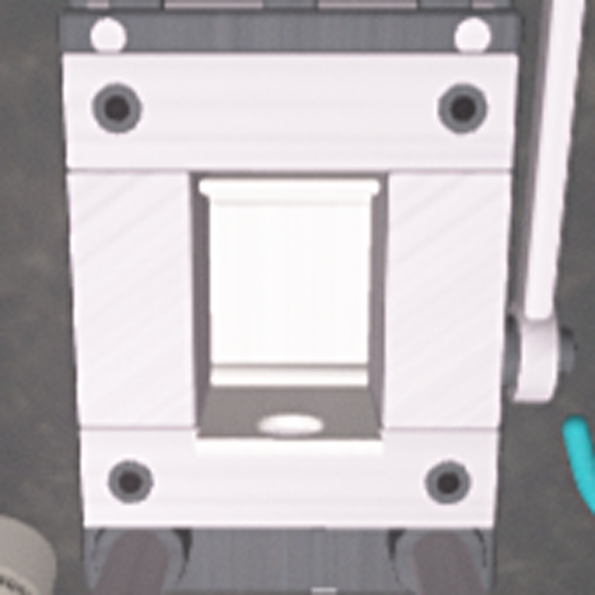

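Run:
```python
from fit import *
p=np.load('die3.npy')
o=bot.get_obs();z=Ro.from_euler('xyz',o['tcp_rot'],degrees=True).as_matrix()[:,2]
for h in (170,100):
    t=world(p,(24.5,0,h),-24)-z*.173; print(h,t.round(4),(t-o['ee_pos']).round(4))
print(Rd(p[3])[:,2]*.035)
```

```text
170 [0.4915 0.2043 0.3908] [ 0.0233 -0.0059 -0.0547]
100 [0.5192 0.1977 0.3268] [ 0.051  -0.0125 -0.1187]
[-0.01384213  0.00332459  0.03197409]
```

Emit:
move_arm([
  [0.012, -0.003, -0.027],
  [0.011, -0.003, -0.027],
  [0.007, -0.0015, -0.016],
  [0.007, -0.0015, -0.016],
  [0.007, -0.0015, -0.016],
  [0.007, -0.0015, -0.016],
  [0, 0, 0],
], jaw=[0, 0, 0, 0, 0, 0, 0], yaw=[0, 0, 0, 0, 0, 0, 0])

```text
time: 14.82
ee_pos: [0.5193, 0.1974, 0.3238]
tcp_rot: [-179.4, 23.4, 166.3]
wrist_force: [-0.1, 0.7, -0.6]
opening: 0.0854
grasp_force: 0.0
```

Emit:
move_arm([
  [0, 0, 0],
  [0, 0, 0],
  [0, 0, 0],
  [0, 0, 0],
  [0, 0, 0],
  [0, 0, 0],
  [0, 0, 0],
  [0, 0, 0],
], jaw=[0.3, 0.5, 0.6, 0.7, 0.8, 0.8, 0.8, 0.8], yaw=[0, 0, 0, 0, 0, 0, 0, 0], force=40)

```text
time: 15.48
ee_pos: [0.5192, 0.1972, 0.3291]
tcp_rot: [-179.6, 23.7, 166.2]
wrist_force: [-4.1, -3.8, 6.5]
opening: 0.0383
grasp_force: 40.0
```

```bash
python3 st.py
```

```text
15.4833 ee [0.5192 0.1972 0.3291] rot [-179.64   23.72  166.22] q [ 23.7  -6.5 -11.5  65.9 -14.5  35.1] F [-4.1 -3.8  6.5] op 0.0383 40.0
z [ 0.3892 -0.1019 -0.9155] y [ 0.2406  0.9706 -0.0057] tip [0.5865 0.1796 0.1707] gp [0.5795 0.1814 0.1871] tilt 23.72 az -14.7
```

Emit:
move_arm([
  [0, 0, 0],
  [-0.0024, 0.0006, 0.0055],
  [-0.0047, 0.0011, 0.011],
  [-0.0047, 0.0011, 0.011],
  [-0.0047, 0.0011, 0.011],
  [-0.0047, 0.0011, 0.011],
  [-0.0047, 0.0011, 0.011],
  [-0.0047, 0.0011, 0.011],
], jaw=[0.9, 0.9, 0.9, 0.9, 0.9, 0.9, 0.9, 0.9], yaw=[0, 0, 0, 0, 0, 0, 0, 0], force=60)

```text
time: 16.15
ee_pos: [0.488, 0.2048, 0.4006]
tcp_rot: [-179.6, 23.6, 166.3]
wrist_force: [1.2, 0.4, -1.5]
opening: 0.0375
grasp_force: 60.9
```

```bash
python3 st.py; python3 see.py lift bracket bracket_eye
```

```text
16.15 ee [0.488  0.2048 0.4006] rot [-179.63   23.63  166.26] q [ 25.9  -9.2  -6.   74.8 -15.1  37.3] F [ 1.2  0.4 -1.5] op 0.0375 60.9
z [ 0.3878 -0.1014 -0.9161] y [ 0.24    0.9708 -0.0059] tip [0.5551 0.1872 0.2421] gp [0.5481 0.189  0.2586] tilt 23.63 az -14.7
bracket [([320.6, 223.5], 0.9)]
bracket_eye [([321.3, 309.2], 0.89)]
16.3 [0.4885 0.2048 0.4005] [-179.69   23.7   166.25] [-0.2  0.2 -1.6]
cam [0.438 0.218 0.344] [ 0.627 -0.16  -0.763]
```

View pics/lift.png

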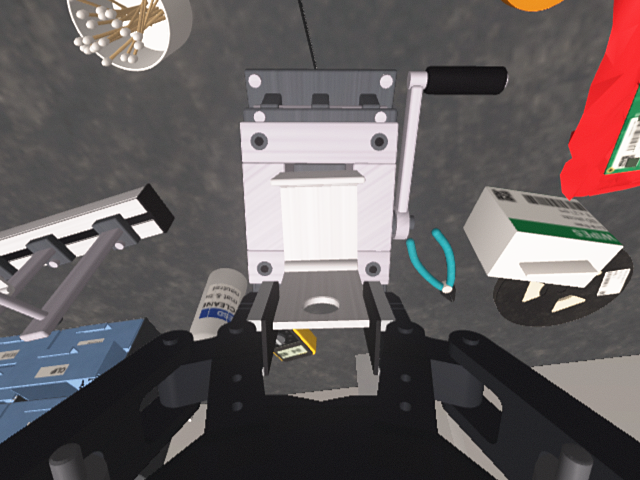

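Run:
```python
from fit import *
import pickle
p=np.load('die3.npy');Pm,_=pickle.load(open('obs_lift.pkl','rb'))
Rg=Ro.from_euler('xyz',[-179.64,23.72,166.22],degrees=True).as_matrix();eg=np.array([.5192,.1972,.3291])
o=bot.get_obs();R=Ro.from_euler('xyz',o['tcp_rot'],degrees=True).as_matrix();e=o['ee_pos']
pts={'eye':(26.5,0,48),'tR':(28,-20,62),'tL':(28,20,62),'sR':(-28,-20,38),'sL':(-28,20,38),'bR':(25,-20,3),'bL':(25,20,3)}
obs={'eye':(321.5,303.5),'tR':(247,327.5),'tL':(394,322),'sR':(272,180.5),'sL':(366.5,178)}
T={}
for k,X in pts.items():
    w=world(p,np.array(X)+[-1,0,62],-24); T[k]=Rg.T@(w-eg); u=Pm@np.r_[R@T[k]+e,1]; print(k,(T[k]*1000).round(1),(u[:2]/u[2]).round(1),obs.get(k))
```

```text
eye [  0.5   0.4 165. ] [320.2 302. ] (321.5, 303.5)
tR [ -1.1 -19.7 151.2] [270.3 321.3] (247, 327.5)
tL [ -0.9  20.3 150.9] [369.7 321.2] (394, 322)
sR [ 54.8 -19.8 175.5] [272.7 174.7] (272, 180.5)
sL [ 55.   20.2 175.1] [366.8 174.3] (366.5, 178)
bR [  1.7 -19.2 210.2] [285.5 263.3] None
bL [  1.8  20.8 209.9] [356.3 263.2] None
```

Emit:
move_arm([
  [-0.005, -0.02, 0.005],
  [-0.005, -0.03, 0],
  [-0.005, -0.034, 0],
  [-0.005, -0.034, 0],
  [-0.005, -0.034, 0],
  [0, -0.034, 0],
  [0, -0.034, 0],
  [0, -0.034, -0.01],
  [0, -0.026, -0.015],
  [0, -0.01, -0.015],
], jaw=[0.9, 0.9, 0.9, 0.9, 0.9, 0.9, 0.9, 0.9, 0.9, 0.9], yaw=[0.031, 0.031, 0.031, 0.031, 0.031, 0.031, 0.031, 0.031, 0.031, 0.031])

```text
time: 17.13
ee_pos: [0.4633, -0.0884, 0.3632]
tcp_rot: [-179.6, 23.6, -176.0]
wrist_force: [-0.1, -0.0, -2.9]
opening: 0.0373
grasp_force: 61.2
```

```bash
python3 st.py; python3 see.py hang1 bracket_eye hanger_free peg_root peg_tip hung_a
```

```text
17.1333 ee [ 0.4633 -0.0884  0.3632] rot [-179.55   23.62 -176.05] q [-12.2 -20.3 -19.4  68.    6.  -14.9] F [-0.1 -0.  -2.9] op 0.0373 61.2
z [ 0.4003  0.0198 -0.9162] y [-0.0658  0.9978 -0.0072] tip [ 0.5326 -0.085   0.2047] gp [ 0.5254 -0.0853  0.2212] tilt 23.62 az 2.8
bracket_eye [([320.4, 311.6], 0.68)]
hanger_free []
peg_root [([330.5, 326.9], 0.63)]
peg_tip [([329.3, 303.5], 0.84)]
hung_a [([85.5, 248.0], 0.69)]
17.4333 [ 0.4639 -0.0848  0.3649] [-179.6    23.66 -175.97] [ 1.3  0.6 -1.4]
cam [ 0.412 -0.088  0.309] [ 0.645  0.037 -0.763]
```

View pics/hang1.png

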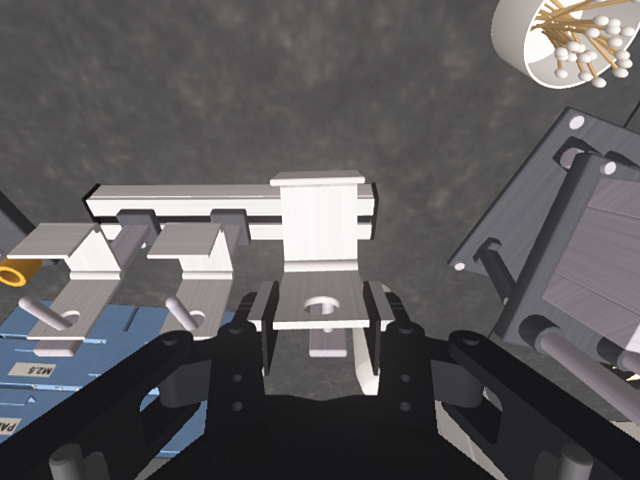

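Run:
```python
from fit import *
import pickle
def at(xy,z):
    c,d=ray('wrist',xy); return (c+d*(z-c[2])/d[2]).round(4)
print('tip',at((329.3,303.5),.1713),'root',at((330,327),.161),'uprtop',at((329,351),.18))
pr=np.load('rack.npy');Pm,_=pickle.load(open('obs_hang1.pkl','rb'))
for X in ((-42.6,0,141.35),(-4,0,131),(-4,0,150),(-4,-13,150),(-4,13,150)):
    u=Pm@np.r_[world(pr,X,0),1];print(X,(u[:2]/u[2]).round(1))
o=bot.get_obs();R=Ro.from_euler('xyz',o['tcp_rot'],degrees=True).as_matrix();e=o['ee_pos']
print('eye',(e+R@[0,.0005,.1655]).round(4),e.round(4)); 
u=Pm@np.r_[e+R@[0,.0005,.1655],1];print((u[:2]/u[2]).round(1))
im=cv2.imread('pics/hang1.png')[260:380,250:400];cv2.imwrite('pics/crop2.png',cv2.resize(im,None,fx=4.5,fy=4.5,interpolation=cv2.INTER_CUBIC))
```

```text
tip [ 0.5793 -0.0723  0.1713] root [ 0.6178 -0.0684  0.161 ] uprtop [ 0.6182 -0.0693  0.18  ]
(-42.6, 0, 141.35) [326.  309.8]
(-4, 0, 131) [325.6 333.2]
(-4, 0, 150) [325.8 357.9]
(-4, -13, 150) [305.9 357.9]
(-4, 13, 150) [345.6 358. ]
eye [ 0.5302 -0.0808  0.2133] [ 0.4639 -0.0848  0.3649]
[328.6 320.4]
```

View pics/crop2.png

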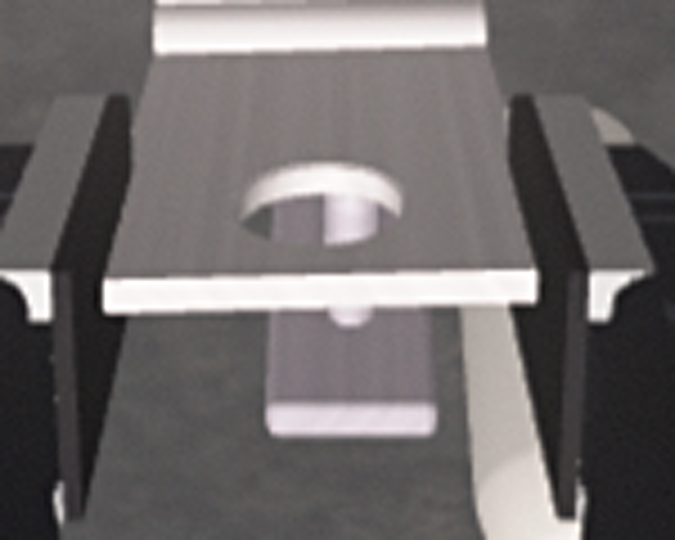

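```bash
cat > peg.py <<'E'
from fit import *
o=bot.get_obs();m=P('wrist');im=camera('wrist')
a=pinpoint('wrist','peg_tip');b=pinpoint('wrist','peg_root');c_=pinpoint('wrist','bracket_eye')
print([ (np.round(q[0]['xy'],1),round(q[0]['confidence'],2)) if q else None for q in (a,b,c_)])
def at(xy,z):
    M=m[:,:3];C=-np.linalg.solve(M,m[:,3]);d=np.linalg.solve(M,np.r_[xy,1]);return (C+d*(z-C[2])/d[2]).round(4)
if a:print('tip',at(a[0]['xy'],.1713))
if b:print('root',at(b[0]['xy'],.161))
R=Ro.from_euler('xyz',o['tcp_rot'],degrees=True).as_matrix();e=o['ee_pos'];eye=e+R@[0,.0005,.1655]
u=m@np.r_[eye,1];print('eye',eye.round(4),(u[:2]/u[2]).round(1),'F',np.round(o['wrist_force'],1),o['time'],e.round(4))
import sys
cv2.imwrite('pics/%s.png'%sys.argv[1],cv2.cvtColor(im,cv2.COLOR_RGB2BGR))
g=cv2.cvtColor(im,cv2.COLOR_RGB2GRAY)
for r in (303,306,309,318,322,340,345): print(r,list(g[r,296:366:2]))
E
python3 peg.py h2
```

```text
[(array([322.8, 297.9]), 0.81), (array([325.6, 322.8]), 0.83), (array([321.4, 308.9]), 0.83)]
tip [ 0.5743 -0.0767  0.1713]
root [ 0.6131 -0.0719  0.161 ]
eye [ 0.5302 -0.0808  0.2133] [320.4 306.1] F [ 1.3  0.6 -1.4] 17.4333 [ 0.4639 -0.0848  0.3649]
303 [np.uint8(120), np.uint8(119), np.uint8(121), np.uint8(125), np.uint8(140), np.uint8(175), np.uint8(203), np.uint8(222), np.uint8(223), np.uint8(209), np.uint8(211), np.uint8(229), np.uint8(236), np.uint8(233), np.uint8(228), np.uint8(205), np.uint8(200), np.uint8(229), np.uint8(239), np.uint8(234), np.uint8(217), np.uint8(187), np.uint8(124), np.uint8(122), np.uint8(122), np.uint8(120), np.uint8(121), np.uint8(120), np.uint8(123), np.uint8(124), np.uint8(118), np.uint8(118), np.uint8(125), np.uint8(122), np.uint8(97)]
306 [np.uint8(118), np.uint8(120), np.uint8(121), np.uint8(116), np.uint8(148), np.uint8(168), np.uint8(126), np.uint8(124), np.uint8(126), np.uint8(123), np.uint8(171), np.uint8(211), np.uint8(224), np.uint8(219), np.uint8(201), np.uint8(173), np.uint8(110), np.uint8(122), np.uint8(123), np.uint8(121), np.uint8(171),
[... 2143 characters left out ...]
), np.uint8(98), np.uint8(92), np.uint8(95), np.uint8(92), np.uint8(163), np.uint8(172), np.uint8(178), np.uint8(180), np.uint8(181), np.uint8(181), np.uint8(182), np.uint8(186)]
345 [np.uint8(87), np.uint8(92), np.uint8(92), np.uint8(85), np.uint8(125), np.uint8(122), np.uint8(125), np.uint8(124), np.uint8(123), np.uint8(120), np.uint8(118), np.uint8(120), np.uint8(120), np.uint8(119), np.uint8(121), np.uint8(123), np.uint8(122), np.uint8(120), np.uint8(122), np.uint8(121), np.uint8(120), np.uint8(123), np.uint8(102), np.uint8(94), np.uint8(91), np.uint8(98), np.uint8(94), np.uint8(163), np.uint8(176), np.uint8(180), np.uint8(180), np.uint8(183), np.uint8(185), np.uint8(184), np.uint8(185)]
```

```bash
cat > brk.py <<'E'
from fit import *
o=bot.get_obs();Pm=P('wrist')
R=Ro.from_euler('xyz',o['tcp_rot'],degrees=True).as_matrix();e=o['ee_pos']
pts=[((28,-20,62),(272.9,329.6)),((28,20,62),(369.3,327.3)),((25,-20,62),(272.9,321.8)),((25,20,62),(369.3,320)),((25,0,48),(321.6,305.3)),((-28,-20,38),(270.5,182)),((-28,20,38),(364,182))]
# params: rotation vec about nominal (bracket z=-tool z, x = -tool x), t (bracket origin in tool, mm)
R0=np.array([[-1,0,0],[0,1,0],[0,0,-1.]])
def wp(q,X): return R@((R0@Ro.from_rotvec(q[:3]).as_matrix()@np.array(X,float)+q[3:])/1000)+e
def f(q):
    r=[]
    for X,xy in pts:
        u=Pm@np.r_[wp(q,X),1];r+=list(u[:2]/u[2]-xy)
    return r
s=least_squares(f,[0,0,0,26,0,213],x_scale=[.1,.1,.1,10,10,10]);q=s.x
print('rot deg',np.degrees(q[:3]).round(1),'t',q[3:].round(1));print(s.fun.reshape(-1,2).round(1))
eye=R.T@(wp(q,(26.5,0,48))-e)*1000;print('eye tool',eye.round(1))
print('bracket z in world',(R@R0@Ro.from_rotvec(q[:3]).as_matrix())[:,2].round(3))
E
python3 brk.py
```

```text
rot deg [-0.7  2.1  1.2] t [ 25.4  -0.5 216.8]
[[-0.3 -0.6]
 [ 0.4 -0.7]
 [-0.8  0.9]
 [ 0.6  0.3]
 [-1.  -0.9]
 [ 0.5  1.5]
 [ 0.6 -0.6]]
eye tool [ -2.9   0.6 169.8]
bracket z in world [-0.368 -0.006  0.93 ]
```

Run:
```python
from fit import *
g=cv2.cvtColor(cv2.imread('pics/h2.png'),cv2.COLOR_BGR2GRAY).astype(int)
print('col321 rows 290-365',g[290:366,318:325].mean(1).astype(int).tolist())
for r in (334,338,342,346,350): print(r,g[r,298:346].tolist())
Pm=P('wrist')
for nm,pr in (('fit',np.load('rack.npy')),('shift',np.load('rack.npy')+[-.0012,.0014,0,0])):
  for X in ((-42.6,0,141.35),(-46.6,0,142.4),(-4,0,131),(-4,-13,150),(-4,13,150),(4,-13,150),(4,13,150),(-4,-13,143),(-4,13,143)):
    u=Pm@np.r_[world(pr,X,0),1];print(nm,X,(u[:2]/u[2]).round(1))
```

```text
col321 rows 290-365 [125, 125, 124, 124, 121, 122, 180, 227, 245, 247, 247, 247, 245, 232, 218, 215, 215, 215, 216, 215, 215, 215, 217, 218, 168, 122, 117, 119, 118, 111, 124, 239, 250, 247, 246, 245, 247, 251, 224, 147, 116, 119, 119, 120, 120, 119, 120, 120, 119, 120, 120, 119, 119, 119, 118, 120, 157, 204, 219, 222, 222, 223, 225, 156, 91, 87, 88, 87, 85, 87, 87, 86, 84, 84, 86, 85]
334 [91, 89, 90, 89, 86, 95, 131, 131, 123, 119, 120, 126, 124, 123, 122, 121, 121, 117, 117, 121, 122, 121, 124, 118, 116, 120, 121, 122, 120, 124, 124, 120, 122, 121, 124, 124, 121, 121, 122, 121, 117, 111, 102, 97, 98, 99, 98, 96]
338 [92, 92, 91, 92, 89, 103, 130, 130, 123, 123, 123, 124, 123, 120, 120, 122, 118, 121, 116, 120, 121, 121, 121, 120, 115, 120, 119, 119, 122, 124, 123, 122, 120, 117, 121, 122, 123, 121, 124, 121, 123, 113, 104, 101, 103, 103, 101, 98]
342 [93, 95, 93, 90, 91, 111, 130, 126, 121, 121, 122, 124, 123, 121, 122, 119, 117, 119, 118, 119, 119, 121, 120, 121, 117, 119, 121, 119, 122, 122, 123, 118, 120, 119, 122, 123, 122, 122, 122, 119, 121, 112, 103, 95, 96, 95, 95, 93]
346
[... 379 characters left out ...]
0, 221, 223, 225, 225, 223, 225, 222, 222, 221, 219, 223, 209, 185, 112, 93, 99, 95, 95]
fit (-42.6, 0, 141.35) [320.1 299.3]
fit (-46.6, 0, 142.4) [320.1 296.3]
fit (-4, 0, 131) [320.4 323.5]
fit (-4, -13, 150) [300.7 347.2]
fit (-4, 13, 150) [339.8 347.3]
fit (4, -13, 150) [301.2 353.8]
fit (4, 13, 150) [339.4 354. ]
fit (-4, -13, 143) [301.2 338.1]
fit (-4, 13, 143) [339.4 338.2]
shift (-42.6, 0, 141.35) [322.5 298.1]
shift (-46.6, 0, 142.4) [322.5 295.1]
shift (-4, 0, 131) [322.5 322.5]
shift (-4, -13, 150) [302.9 346.3]
shift (-4, 13, 150) [342.  346.4]
shift (4, -13, 150) [303.3 352.9]
shift (4, 13, 150) [341.6 353.1]
shift (-4, -13, 143) [303.3 337.2]
shift (-4, 13, 143) [341.6 337.3]
```

Emit:
move_arm([
  [0, 0, -0.012],
  [0, 0, -0.012],
  [0, 0.001, -0.011],
  [0, 0, 0],
  [0, 0, 0],
  [0, 0, 0],
  [0, 0, 0],
], jaw=[0.9, 0.9, 0.9, 0.9, 0.9, 0.9, 0.9], yaw=[0, 0, 0, 0, 0, 0, 0])

```text
time: 18.22
ee_pos: [0.4638, -0.0845, 0.3297]
tcp_rot: [-179.6, 23.7, -176.0]
wrist_force: [0.0, -0.3, -1.7]
opening: 0.0379
grasp_force: 61.2
```

```bash
sed -i 's/\[0,.0005,.1655\]/[-.0025,.0005,.1687]/; /for r in/d' peg.py; python3 peg.py h3; python3 st.py
python3 - <<'E'
import cv2
g=cv2.cvtColor(cv2.imread('pics/h3.png'),cv2.COLOR_BGR2GRAY).astype(int)
print(g[285:370,318:325].mean(1).astype(int).tolist())
for r in (300,304,308,312): print(r,g[r,296:350].tolist())
E
```

```text
[(array([319.8, 349.7]), 0.91), (array([321.3, 373.6]), 0.66), (array([322.6, 312.6]), 0.94)]
tip [ 0.5748 -0.0779  0.1713]
root [ 0.6184 -0.0742  0.161 ]
eye [ 0.5337 -0.0803  0.1762] [320.5 307.8] F [ 0.  -0.3 -1.7] 18.2167 [ 0.4638 -0.0845  0.3297]
18.4167 ee [ 0.4638 -0.0845  0.3296] rot [-179.6    23.65 -175.99] q [-11.7 -20.7 -23.4  64.3   5.9 -14.5] F [ 0.2 -0.4 -2. ] op 0.0377 61.2
z [ 0.4007  0.0211 -0.916 ] y [-0.0672  0.9977 -0.0064] tip [ 0.5331 -0.0809  0.1711] gp [ 0.5259 -0.0813  0.1876] tilt 23.66 az 3.0
[126, 126, 126, 126, 125, 125, 125, 125, 124, 121, 122, 180, 227, 245, 247, 247, 250, 240, 166, 120, 121, 124, 123, 123, 123, 123, 123, 123, 122, 120, 119, 119, 119, 117, 112, 124, 238, 250, 246, 245, 245, 248, 252, 196, 118, 117, 119, 120, 120, 120, 120, 120, 120, 119, 119, 120, 120, 109, 100, 104, 114, 131, 149, 165, 181, 195, 208, 217, 222, 224, 224, 221, 214, 212, 213, 213, 213, 213, 213, 212, 213, 212, 213, 213, 213]
300 [121, 121, 120, 121, 121, 126, 125, 121, 122, 129, 141, 162, 188, 200, 209, 222, 229, 232, 235, 238, 239, 244, 244, 246, 247, 248, 249, 249, 249
[... 251 characters left out ...]
 119, 120, 121, 121, 125, 121, 123, 126, 137, 138, 163, 168, 190, 193, 216, 224, 219, 205, 193, 145, 125, 123, 124, 123, 120, 121, 120, 122, 121, 120]
308 [117, 115, 118, 120, 121, 120, 117, 125, 125, 135, 128, 123, 126, 128, 130, 130, 127, 125, 121, 119, 122, 123, 122, 123, 125, 124, 123, 126, 123, 126, 128, 128, 128, 126, 127, 130, 126, 125, 125, 127, 121, 119, 129, 125, 122, 122, 123, 122, 121, 122, 119, 119, 121, 118]
312 [117, 117, 119, 119, 121, 121, 119, 119, 117, 121, 122, 123, 124, 127, 129, 128, 128, 125, 125, 121, 119, 120, 123, 123, 123, 125, 122, 123, 124, 125, 127, 125, 126, 124, 125, 125, 123, 122, 119, 119, 119, 123, 121, 122, 124, 124, 124, 121, 122, 120, 121, 118, 120, 117]
```

Emit:
move_arm([
  [0.01, 0.0007, 0],
  [0.01, 0.0007, -0.0005],
  [0.008, 0.0006, -0.0015],
  [0.005, 0.0003, -0.0013],
  [0.005, 0.0003, -0.0013],
  [0, 0, 0],
], jaw=[0.9, 0.9, 0.9, 0.9, 0.9, 0.9], yaw=[0, 0, 0, 0, 0, 0])

```text
time: 18.92
ee_pos: [0.5025, -0.0817, 0.3237]
tcp_rot: [-179.6, 23.6, -176.0]
wrist_force: [-0.2, 0.1, -1.9]
opening: 0.0378
grasp_force: 61.2
```

```bash
python3 peg.py h4
python3 - <<'E'
import cv2
g=cv2.cvtColor(cv2.imread('pics/h4.png'),cv2.COLOR_BGR2GRAY).astype(int)
print(g[285:370,318:325].mean(1).astype(int).tolist())
for r in (298,301,304,308,312): print(r,g[r,296:350].tolist())
E
```

```text
[(array([319.3, 315.5]), 0.65), (array([322.2, 346.6]), 0.72), (array([321.6, 311.2]), 0.94)]
tip [ 0.576  -0.0777  0.1713]
root [ 0.6166 -0.0735  0.161 ]
eye [ 0.5721 -0.0774  0.1701] [320.4 307.9] F [-0.2  0.1 -1.9] 18.9167 [ 0.5025 -0.0817  0.3237]
[125, 124, 123, 123, 124, 124, 122, 122, 123, 118, 120, 178, 227, 244, 247, 247, 250, 235, 159, 118, 114, 106, 107, 115, 129, 144, 159, 174, 188, 152, 119, 115, 117, 116, 109, 124, 242, 249, 245, 244, 245, 245, 246, 227, 210, 210, 211, 211, 211, 211, 211, 211, 211, 211, 212, 211, 211, 211, 211, 211, 211, 212, 211, 212, 213, 215, 177, 127, 114, 116, 115, 116, 116, 116, 116, 116, 117, 115, 115, 116, 116, 115, 115, 115, 116]
298 [120, 119, 117, 119, 120, 121, 124, 122, 121, 117, 118, 127, 133, 146, 157, 168, 197, 207, 218, 232, 237, 237, 241, 243, 243, 245, 246, 248, 248, 246, 243, 239, 238, 234, 234, 210, 191, 178, 158, 134, 122, 120, 124, 124, 125, 121, 123, 123, 120, 119, 121, 120, 121, 119]
301 [119, 118, 116, 119, 120, 122, 122, 125, 124, 137, 156, 178, 197, 206, 216, 222, 227, 231, 235, 239, 242, 243, 247, 249, 251, 252, 252, 251, 25
[... 252 characters left out ...]
 118, 117, 117, 120, 118, 120, 119, 123, 132, 136, 146, 160, 177, 192, 215, 222, 215, 203, 192, 144, 121, 122, 121, 121, 121, 119, 118, 119, 118, 118]
308 [116, 117, 114, 119, 118, 120, 113, 124, 134, 128, 128, 123, 126, 124, 125, 122, 122, 117, 105, 105, 111, 116, 120, 121, 122, 117, 115, 110, 106, 100, 104, 114, 123, 126, 122, 123, 123, 126, 124, 119, 120, 124, 134, 123, 123, 120, 121, 121, 119, 121, 118, 118, 119, 117]
312 [115, 115, 116, 118, 121, 120, 119, 115, 115, 117, 121, 119, 121, 124, 122, 123, 133, 147, 161, 172, 181, 182, 187, 186, 181, 179, 172, 164, 154, 146, 133, 121, 106, 115, 122, 121, 118, 120, 118, 118, 116, 118, 123, 121, 122, 120, 120, 119, 119, 119, 121, 117, 121, 115]
```

Emit:
move_arm([
  [-0.003, 0, 0.003],
  [0, 0, 0],
  [0.004, 0.0002, -0.0007],
  [0.004, 0.0002, -0.001],
  [0, 0, 0],
], jaw=[0.9, 0.9, 0.9, 0.9, 0.9], yaw=[0, 0, 0, 0, 0])

```text
time: 19.53
ee_pos: [0.5067, -0.0815, 0.3247]
tcp_rot: [-179.6, 23.5, -176.0]
wrist_force: [1.4, -0.3, -6.5]
opening: 0.0377
grasp_force: 61.6
```

```bash
cat > col.py <<'E'
import cv2,sys
g=cv2.cvtColor(cv2.imread('pics/%s.png'%sys.argv[1]),cv2.COLOR_BGR2GRAY).astype(int)
print(g[285:360,318:325].mean(1).astype(int).tolist())
for r in (300,304,307,310,313,318): print(r,g[r,300:344].tolist())
E
python3 peg.py h5; python3 col.py h5
```

```text
[(array([318.7, 308.3]), 0.57), (array([324.7, 341.2]), 0.75), (array([322.9, 309.6]), 0.88)]
tip [ 0.5762 -0.078   0.1713]
root [ 0.6168 -0.0722  0.161 ]
eye [ 0.5762 -0.0772  0.171 ] [320.5 307.8] F [ 1.4 -0.3 -6.5] 19.5333 [ 0.5067 -0.0815  0.3247]
[125, 125, 124, 125, 124, 123, 123, 123, 121, 120, 131, 188, 230, 180, 116, 110, 125, 142, 157, 170, 183, 194, 206, 214, 220, 222, 224, 226, 226, 166, 117, 115, 118, 117, 110, 124, 241, 249, 245, 244, 244, 245, 245, 227, 211, 211, 212, 212, 213, 212, 212, 212, 212, 212, 211, 212, 212, 213, 214, 215, 184, 133, 114, 116, 116, 117, 117, 117, 116, 117, 116, 116, 116, 116, 116]
300 [120, 124, 125, 119, 123, 128, 137, 164, 186, 200, 212, 222, 231, 237, 208, 145, 108, 107, 111, 116, 115, 114, 112, 102, 104, 119, 161, 233, 247, 241, 240, 241, 240, 235, 226, 204, 180, 159, 135, 125, 124, 123, 120, 122]
304 [120, 120, 124, 126, 144, 166, 179, 193, 206, 191, 178, 171, 146, 133, 151, 167, 174, 176, 179, 181, 178, 174, 169, 161, 152, 143, 132, 117, 102, 113, 132, 158, 163, 190, 216, 222, 214, 204, 192, 143, 122, 121, 123, 121]
307 [120, 116, 113, 12
[... 177 characters left out ...]
 128, 120, 123, 122, 120]
310 [120, 121, 120, 117, 118, 125, 125, 127, 127, 125, 123, 120, 160, 189, 202, 215, 222, 226, 231, 236, 233, 229, 218, 212, 201, 195, 184, 173, 150, 112, 118, 122, 122, 126, 125, 122, 120, 121, 118, 121, 121, 122, 121, 121]
313 [120, 119, 118, 117, 117, 118, 116, 118, 116, 116, 119, 119, 134, 167, 188, 211, 226, 234, 236, 239, 238, 231, 225, 218, 199, 181, 161, 147, 130, 113, 118, 122, 118, 119, 117, 119, 118, 119, 122, 122, 120, 121, 119, 121]
318 [122, 117, 116, 118, 116, 116, 118, 115, 113, 117, 118, 119, 120, 123, 119, 119, 116, 118, 118, 116, 117, 118, 118, 119, 116, 113, 116, 114, 115, 116, 116, 118, 117, 114, 115, 114, 115, 115, 117, 117, 117, 117, 116, 117]
```

Emit:
move_arm([
  [0, 0, -0.0015],
  [0.003, 0.0002, -0.0008],
  [0.003, 0.0002, -0.0008],
  [0, 0, 0],
  [0, 0, 0],
], jaw=[0.9, 0.9, 0.9, 0.9, 0.9], yaw=[0, 0, 0, 0, 0])

```text
time: 20.15
ee_pos: [0.513, -0.081, 0.3228]
tcp_rot: [-179.6, 23.6, -176.0]
wrist_force: [1.3, -0.0, -5.4]
opening: 0.0376
grasp_force: 61.8
```

```bash
python3 peg.py h6; python3 col.py h6
```

```text
[(array([321.1, 299.6]), 0.69), (array([319.5, 334.9]), 0.84), (array([317.9, 306.7]), 0.73)]
tip [ 0.5748 -0.077   0.1713]
root [ 0.6155 -0.0751  0.161 ]
eye [ 0.5828 -0.0768  0.1693] [320.5 307.8] F [ 1.3 -0.  -5.4] 20.15 [ 0.513  -0.081   0.3228]
[124, 124, 125, 125, 124, 122, 112, 111, 117, 129, 144, 159, 172, 183, 196, 206, 215, 220, 224, 225, 224, 224, 221, 216, 213, 214, 213, 215, 216, 162, 117, 115, 118, 117, 110, 124, 242, 250, 246, 244, 245, 245, 245, 227, 212, 212, 213, 213, 213, 213, 213, 213, 213, 214, 216, 209, 154, 115, 115, 117, 117, 117, 118, 117, 117, 117, 117, 117, 117, 117, 117, 117, 117, 117, 117]
300 [121, 124, 125, 121, 121, 129, 140, 162, 186, 202, 217, 190, 166, 175, 189, 200, 204, 209, 211, 218, 219, 216, 204, 194, 185, 175, 169, 158, 135, 129, 245, 245, 241, 236, 226, 206, 182, 157, 136, 123, 122, 121, 121, 122]
304 [120, 121, 124, 122, 143, 164, 179, 195, 205, 194, 192, 161, 168, 191, 208, 218, 223, 229, 232, 236, 233, 230, 222, 215, 207, 198, 189, 177, 155, 118, 132, 158, 176, 192, 216, 223, 216, 205, 191, 144, 124, 121, 123, 123]
307 [119, 117, 112, 123,
[... 175 characters left out ...]
 129, 121, 121, 122, 121]
310 [120, 122, 119, 120, 120, 125, 127, 125, 126, 126, 120, 119, 146, 181, 196, 207, 215, 220, 223, 222, 221, 218, 212, 206, 196, 186, 179, 166, 148, 117, 120, 123, 122, 123, 124, 123, 119, 119, 122, 121, 124, 123, 123, 119]
313 [121, 121, 120, 117, 117, 115, 120, 120, 115, 117, 119, 119, 142, 166, 186, 207, 218, 224, 227, 227, 226, 221, 214, 209, 189, 177, 162, 149, 132, 118, 121, 119, 117, 117, 118, 116, 120, 118, 122, 123, 122, 124, 120, 122]
318 [118, 118, 116, 117, 116, 116, 117, 115, 113, 118, 118, 119, 122, 118, 121, 119, 118, 117, 118, 117, 118, 118, 117, 119, 115, 116, 118, 116, 113, 117, 120, 118, 118, 117, 115, 115, 116, 115, 116, 119, 119, 118, 116, 117]
```

Emit:
move_arm([
  [0, 0, -0.0005],
  [0.004, 0.0003, -0.0012],
  [0.004, 0.0003, -0.0012],
  [0.004, 0.0003, -0.0012],
  [0, 0, 0],
], jaw=[0.9, 0.9, 0.9, 0.9, 0.9], yaw=[0, 0, 0, 0, 0], force=35)

```text
time: 20.77
ee_pos: [0.5254, -0.0801, 0.3186]
tcp_rot: [-179.6, 23.6, -176.0]
wrist_force: [0.2, -0.5, -2.6]
opening: 0.0375
grasp_force: 62.1
```

Emit:
move_arm([
  [0.003, 0.0002, -0.001],
  [0.003, 0.0002, -0.001],
  [0.003, 0.0002, -0.001],
  [0, 0, 0],
], jaw=[0.9, 0.9, 0.9, 0.9], yaw=[0, 0, 0, 0])

```text
time: 21.1
ee_pos: [0.5333, -0.0796, 0.315]
tcp_rot: [-179.6, 23.5, -176.0]
wrist_force: [-9.1, -0.6, 1.2]
opening: 0.0373
grasp_force: 62.9
```

```bash
python3 peg.py h7; python3 col.py h7|head -1
```

```text
[(array([318.9, 286. ]), 0.65), (array([321.8, 323.2]), 0.77), (array([322.3, 307.8]), 0.89)]
tip [ 0.5774 -0.0777  0.1713]
root [ 0.6141 -0.0741  0.161 ]
eye [ 0.6026 -0.0755  0.1612] [320.4 307.8] F [-9.1 -0.6  1.2] 21.1 [ 0.5333 -0.0796  0.315 ]
[224, 225, 226, 225, 225, 221, 216, 214, 214, 214, 215, 214, 214, 214, 214, 213, 214, 213, 214, 214, 214, 213, 214, 214, 214, 214, 214, 215, 217, 215, 159, 118, 118, 120, 121, 119, 115, 141, 240, 248, 244, 244, 244, 245, 239, 225, 180, 131, 116, 118, 119, 118, 118, 119, 119, 118, 118, 118, 118, 119, 118, 117, 119, 118, 118, 118, 117, 117, 118, 117, 117, 116, 120, 144, 173]
```

Emit:
move_arm([
  [0, 0, 0],
  [0.003, 0.0002, -0.0005],
  [0.003, 0.0002, -0.0005],
  [0, 0, 0],
], jaw=[0.8, 0.8, 0.8, 0.8], yaw=[0, 0, 0, 0], force=25)

```text
time: 21.63
ee_pos: [0.5391, -0.0793, 0.3142]
tcp_rot: [-179.6, 23.4, -176.0]
wrist_force: [-12.4, -0.7, 2.9]
opening: 0.0373
grasp_force: 64.0
```

```bash
python3 peg.py h8; python3 col.py h8|head -1; python3 st.py
```

```text
[(array([319.5, 276. ]), 0.96), (array([324.3, 317.2]), 0.65), (array([318.9, 305.6]), 0.55)]
tip [ 0.5769 -0.0775  0.1713]
root [ 0.6142 -0.073   0.161 ]
eye [ 0.6084 -0.0751  0.1605] [320.4 307.9] F [-12.4  -0.7   2.9] 21.6333 [ 0.5391 -0.0793  0.3142]
[215, 216, 215, 215, 215, 215, 215, 215, 215, 215, 215, 215, 215, 216, 215, 215, 216, 215, 215, 215, 215, 215, 215, 215, 216, 215, 215, 217, 219, 172, 127, 122, 123, 124, 124, 123, 118, 124, 211, 245, 245, 243, 244, 249, 217, 141, 114, 118, 119, 119, 119, 119, 118, 118, 119, 118, 119, 119, 119, 118, 119, 118, 118, 118, 119, 118, 118, 139, 166, 192, 212, 218, 218, 219, 220]
21.8333 ee [ 0.5389 -0.0793  0.3142] rot [-179.6    23.43 -176.03] q [ -9.4 -10.2 -16.8  60.4   4.9 -12.3] F [-11.6  -1.3   2.4] op 0.0376 63.9
z [ 0.3972  0.0206 -0.9175] y [-0.0665  0.9978 -0.0064] tip [ 0.6076 -0.0757  0.1554] gp [ 0.6004 -0.0761  0.1719] tilt 23.44 az 3.0
```

Emit:
move_arm([
  [0.002, 0.0001, -0.0008],
  [0.002, 0.0001, -0.0008],
  [0.001, 0.0001, -0.0005],
  [0, 0, 0],
], jaw=[0.8, 0.8, 0.8, 0.8], yaw=[0, 0, 0, 0])

```text
time: 22.17
ee_pos: [0.544, -0.079, 0.3123]
tcp_rot: [-179.6, 23.5, -176.0]
wrist_force: [-11.7, -0.5, 3.2]
opening: 0.0378
grasp_force: 65.2
```

```bash
python3 st.py
```

```text
22.1667 ee [ 0.544  -0.079   0.3123] rot [-179.6    23.46 -176.02] q [ -9.2  -9.5 -16.5  60.1   4.8 -12.2] F [-11.7  -0.5   3.2] op 0.0378 65.2
z [ 0.3976  0.0206 -0.9173] y [-0.0666  0.9978 -0.0065] tip [ 0.6128 -0.0754  0.1536] gp [ 0.6056 -0.0758  0.1701] tilt 23.46 az 3.0
```

Emit:
move_arm([
  [0.0015, 0.0001, -0.0005],
  [0.0015, 0.0001, -0.0005],
  [0, 0, 0],
], jaw=[0.8, 0.8, 0.8], yaw=[0, 0, 0])

```text
time: 22.42
ee_pos: [0.547, -0.0788, 0.3113]
tcp_rot: [-179.6, 23.5, -176.0]
wrist_force: [-12.8, -1.1, 4.8]
opening: 0.0373
grasp_force: 66.0
```

```bash
python3 peg.py h9; python3 col.py h9|head -1
```

```text
[(array([320.4, 260.2]), 0.63), (array([322.3, 312. ]), 0.82), (array([322. , 304.6]), 0.92)]
tip [ 0.5742 -0.0774  0.1713]
root [ 0.6148 -0.0739  0.161 ]
eye [ 0.6163 -0.0747  0.1576] [320.4 307.8] F [-12.8  -1.1   4.8] 22.4167 [ 0.547  -0.0788  0.3113]
[216, 216, 216, 216, 216, 216, 217, 216, 216, 217, 216, 216, 216, 216, 216, 216, 216, 216, 216, 216, 215, 216, 217, 216, 217, 218, 219, 198, 149, 125, 126, 127, 127, 127, 126, 127, 123, 128, 212, 243, 244, 244, 247, 225, 149, 115, 117, 118, 118, 118, 118, 119, 119, 119, 118, 118, 118, 118, 119, 119, 117, 115, 131, 157, 183, 207, 216, 217, 219, 220, 220, 221, 221, 223, 225]
```

Emit:
move_arm([
  [0.0015, 0.0001, -0.0002],
  [0.0015, 0.0001, -0.0002],
  [0, 0, 0],
], jaw=[0.8, 0.8, 0.8], yaw=[0, 0, 0])

```text
time: 22.87
ee_pos: [0.5499, -0.0786, 0.311]
tcp_rot: [-179.6, 23.5, -176.0]
wrist_force: [-12.7, -1.2, 5.8]
opening: 0.0375
grasp_force: 66.5
```

Emit:
move_arm([
  [0.0015, 0.0001, -0.0002],
  [0.0015, 0.0001, -0.0002],
  [0, 0, 0],
], jaw=[0.8, 0.8, 0.8], yaw=[0, 0, 0])

```text
time: 23.12
ee_pos: [0.5529, -0.0784, 0.3106]
tcp_rot: [-179.6, 23.4, -176.0]
wrist_force: [-14.5, -2.1, 5.4]
opening: 0.0374
grasp_force: 66.7
```

```bash
python3 peg.py h10; python3 col.py h10|head -1
```

```text
[(array([322.2, 253.2]), 0.61), (array([324.3, 306.6]), 0.84), (array([321.4, 299.2]), 0.94)]
tip [ 0.5763 -0.0766  0.1713]
root [ 0.6162 -0.073   0.161 ]
eye [ 0.6222 -0.0743  0.1569] [320.4 307.8] F [-14.5  -2.1   5.4] 23.1167 [ 0.5529 -0.0784  0.3106]
[217, 217, 217, 218, 217, 218, 218, 217, 217, 217, 217, 218, 217, 217, 217, 218, 217, 217, 218, 217, 217, 218, 217, 217, 218, 220, 199, 157, 140, 140, 141, 141, 141, 142, 141, 140, 137, 141, 215, 243, 244, 244, 249, 201, 125, 116, 119, 120, 119, 119, 120, 119, 119, 118, 118, 138, 163, 187, 210, 218, 218, 219, 221, 222, 222, 222, 223, 229, 172, 100, 86, 90, 90, 87, 87]
```

Emit:
move_arm([
  [0.0015, 0.0001, 0],
  [0.001, 0, 0],
  [0, 0, 0],
], jaw=[0.8, 0.8, 0.8], yaw=[0, 0, 0])

```text
time: 23.57
ee_pos: [0.5546, -0.0783, 0.3107]
tcp_rot: [-179.6, 23.3, -176.0]
wrist_force: [-23.4, -1.6, 11.5]
opening: 0.0377
grasp_force: 67.3
```

```bash
python3 peg.py h11; python3 col.py h11|head -1
```

```text
[(array([319.6, 246.6]), 0.69), (array([322.5, 302. ]), 0.6), (array([321. , 301.4]), 0.57)]
tip [ 0.575  -0.0776  0.1713]
root [ 0.6145 -0.0739  0.161 ]
eye [ 0.6236 -0.0742  0.1568] [320.4 307.8] F [-23.4  -1.6  11.5] 23.5667 [ 0.5546 -0.0783  0.3107]
[218, 217, 217, 217, 218, 217, 217, 217, 217, 218, 217, 217, 217, 217, 218, 218, 218, 217, 217, 217, 217, 217, 218, 220, 218, 167, 138, 142, 143, 142, 143, 143, 142, 142, 142, 139, 139, 191, 240, 243, 244, 248, 206, 131, 114, 118, 118, 118, 118, 118, 117, 117, 117, 138, 163, 188, 210, 217, 218, 219, 220, 221, 222, 222, 223, 224, 170, 101, 83, 86, 88, 88, 88, 86, 85]
```

Emit:
move_arm([
  [-0.001, 0, 0],
  [0, 0, 0],
  [0, 0, 0],
  [0, 0, 0],
  [0, 0, 0],
  [0, 0, 0],
  [0, 0, 0],
  [0, 0, 0],
], jaw=[0.7, 0.5, 0.4, 0.3, 0.2, 0.1, 0, 0], yaw=[0, 0, 0, 0, 0, 0, 0, 0])

```text
time: 24.43
ee_pos: [0.5553, -0.0781, 0.3108]
tcp_rot: [-179.6, 23.6, -176.0]
wrist_force: [0.3, 0.7, -0.3]
opening: 0.085
grasp_force: 0.0
```

Emit:
move_arm([
  [-0.004, 0, 0.009],
  [-0.008, 0, 0.018],
  [-0.012, 0, 0.028],
  [-0.012, 0, 0.028],
  [-0.03, 0, 0.01],
  [-0.03, 0, 0.01],
  [0, 0, 0],
  [0, 0, 0],
], jaw=[0, 0, 0, 0, 0, 0, 0, 0], yaw=[0, 0, 0, 0, 0, 0, 0, 0])

```text
time: 25.1
ee_pos: [0.458, -0.0782, 0.416]
tcp_rot: [-179.5, 23.8, -176.0]
wrist_force: [-0.4, -0.4, 0.2]
opening: 0.0855
grasp_force: 0.0
```

```bash
python3 st.py
python3 - <<'E'
from fit import *
m={n:P(n) for n in('wrist','top','scene')}
pr=np.load('rack.npy')+[-.0012,.0014,0,0]
H={'bracket':(-32,0,79),'bracket_eye':(-5.5,0,127)}
for n in m:
    camera(n)
    for k in H:
        r=pinpoint(n,k)[:3]; u=m[n]@np.r_[world(pr,H[k],0),1]; print(n,k,[(np.round(d['xy'],1),round(d['confidence'],2)) for d in r],'expect',(u[:2]/u[2]).round(1))
cv2.imwrite('pics/end.png',cv2.cvtColor(camera('wrist'),cv2.COLOR_RGB2BGR))
E
```

```text
25.1 ee [ 0.458  -0.0782  0.416 ] rot [-179.55   23.83 -175.99] q [-11.  -20.5 -13.7  73.6   5.6 -13.8] F [-0.4 -0.4  0.2] op 0.0855 0.0
z [ 0.4035  0.0204 -0.9147] y [-0.0667  0.9977 -0.0072] tip [ 0.5278 -0.0746  0.2577] gp [ 0.5206 -0.075   0.2742] tilt 23.83 az 2.9
wrist bracket [(array([313.5, 211.5]), 0.69)] expect [315.4 210.3]
wrist bracket_eye [(array([313.4, 272.5]), 0.57)] expect [314.8 269.6]
top bracket [(array([367.4, 253.4]), 0.69)] expect [367.1 257.1]
top bracket_eye [(array([369.2, 240. ]), 0.94)] expect [367.4 239.2]
scene bracket [(array([351.1, 247.2]), 0.62)] expect [348.7 249. ]
scene bracket_eye [(array([255.9, 324.8]), 0.71)] expect [339.7 226.8]
```

Run:
```python
from fit import *
g=cv2.cvtColor(cv2.imread('pics/end.png'),cv2.COLOR_BGR2GRAY).astype(int)
m=P('wrist');pr=np.load('rack.npy')+[-.0012,.0014,0,0]
def px(X):
    u=m@np.r_[world(pr,X,0),1];return u[:2]/u[2]
for y in (0,-95,-190):
    for dy in (-9,9):
        pts=[px((-4,y+dy,150)),px((4,y+dy,150)),px((-4,y+dy,141)),px((-7,y+dy,141))]
        c=int(round(pts[0][0]));print(y,dy,np.round(pts,1).tolist())
        if 0<=c<640: r0=int(pts[3][1])-8;print(r0,g[r0:r0+32,c].tolist())
```

```text
0 -9 [[302.3, 294.7], [302.6, 301.4], [302.8, 286.1], [302.6, 283.5]]
275 [165, 166, 161, 164, 162, 163, 165, 159, 167, 241, 255, 253, 200, 143, 145, 148, 147, 148, 146, 142, 194, 240, 244, 242, 241, 241, 246, 175, 103, 103, 106, 105]
0 9 [[325.3, 294.8], [325.3, 301.4], [325.3, 286.1], [325.3, 283.6]]
275 [168, 169, 168, 166, 165, 168, 167, 160, 177, 255, 255, 255, 207, 141, 145, 147, 144, 146, 140, 142, 190, 240, 244, 241, 239, 240, 247, 184, 111, 112, 113, 113]
-95 -9 [[180.8, 294.5], [183.5, 301.2], [184.4, 285.9], [183.5, 283.3]]
275 [169, 170, 170, 170, 171, 169, 166, 166, 161, 166, 238, 255, 255, 204, 143, 144, 146, 145, 143, 140, 188, 235, 241, 243, 241, 240, 240, 222, 184, 147, 132, 95]
-95 9 [[203.8, 294.5], [206.0, 301.2], [206.8, 285.9], [206.0, 283.4]]
275 [144, 144, 152, 168, 173, 170, 170, 173, 168, 174, 244, 255, 255, 203, 140, 139, 143, 131, 122, 119, 120, 124, 126, 124, 123, 101, 69, 43, 41, 40, 42, 43]
-190 -9 [[60.0, 294.3], [64.9, 300.9], [66.6, 285.7], [64.8, 283.1]]
275 [106, 124, 129, 129, 144, 160, 166, 166, 161, 169, 244, 255, 255, 224, 126, 123, 129, 128, 126, 128, 157, 195, 207, 212, 212, 187, 144, 126, 127, 122, 127, 189]
-190 9 [[82.9, 294.3], [87.3, 301.0], [88.9, 285.7], [87.3, 283.2]]
275 [201, 214, 226, 236, 243, 222, 178, 165, 164, 169, 243, 255, 255, 229, 140, 136, 141, 142, 141, 138, 181, 230, 241, 242, 243, 245, 250, 192, 130, 127, 129, 126]
```

```bash
python3 -c "
from workcell import bot
print(bot.job_done())"
```

```text
the job is handed in; nothing more can be done
None
```

I pressed the lever down to its stop, lifted the bracket out of the die, hung it by its eye on the free peg and pushed it back against the upright. Measured in the last wrist picture, it sits within about 1 mm of how the neighbouring brackets hang. I handed the job in at about 25 s; the hand-in call returned no verdict.

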